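# Mount and pin the tool holders on the tapered rail

### The job

Mount every tool holder lying on the bench in the rail's tapered way that bears its colour, sliding it in narrow end first until it wedges tight at the end, then lock each one with a pin from the wooden stand, dropped through the bridge and the holder's tongue until its flange sits on the bridge. Leave any spare pins in the stand, and leave the oil can and the bottle where they are.

Things in the scene. Friction and masses are not known exactly. Their poses are not given: they have to be found in the camera images.
- tool_rail: fixed steel rail, x -48 to 47, y +-85 mm, with 3 dovetail ways at y 54 (red mark), 0 (yellow), -54 (blue). Origin: on the bench under the yellow station; x = way in, away from the robot. Way floor z 10; open apron x -48 to -15; undercut way walls x -15 to 18, to z 22; drilled bridge x 21 to 38, z 24 to 32; end stop x 40, top z 35, colour marks on it and on the apron
- station_red (a point): point on the floor of the red way where the red holder's origin comes when home; axes as the rail's. The way binds within about 1 mm of it; push with up to 20 N, best with the grip slack. 9 mm pin hole in the bridge at x +29 mm, bridge top at z +22; an 11 mm hole below it goes through the base. Set the holder down at about x -37, tongue in the mouth
- holder_red: red tool holder, 0.25 kg (absent in some runs), for the red way. Origin: centre of underside; +x = narrow leading end. Dovetail x -18 to 18 mm, 12 high, foot 44 wide at the rear, 35 in front, flanks lean in 20 deg. Grip plate on top: x -17 to -7, 26 wide in y, z 12 to 60. Tongue in front: x 18 to 40, 20 wide, z 2 to 10, with an upright 10 mm hole at x 29. Bit stub behind: to x -29, z 13 to 21
- red_hole (a point): centre of the upper end of the hole in the red holder's tongue: x 29, z 10 mm in the holder's frame
- station_yellow (a point): point on the floor of the yellow way where the yellow holder's origin comes when home; axes as the rail's. The way binds within about 1 mm of it; push with up to 20 N, best with the grip slack. 9 mm pin hole in the bridge at x +29 mm, bridge top at z +22; an 11 mm hole below it goes through the base. Set the holder down at about x -37, tongue in the mouth
- holder_yellow: yellow tool holder, 0.25 kg (absent in some runs), for the yellow way. Origin: centre of underside; +x = narrow leading end. Dovetail x -18 to 18 mm, 12 high, foot 44 wide at the rear, 35 in front, flanks lean in 20 deg. Grip plate on top: x -17 to -7, 26 wide in y, z 12 to 60. Tongue in front: x 18 to 40, 20 wide, z 2 to 10, with an upright 10 mm hole at x 29. Bit stub behind: to x -29, z 13 to 21
- yellow_hole (a point): centre of the upper end of the hole in the yellow holder's tongue: x 29, z 10 mm in the holder's frame
- station_blue (a point): point on the floor of the blue way where the blue holder's origin comes when home; axes as the rail's. The way binds within about 1 mm of it; push with up to 20 N, best with the grip slack. 9 mm pin hole in the bridge at x +29 mm, bridge top at z +22; an 11 mm hole below it goes through the base. Set the holder down at about x -37, tongue in the mouth
- holder_blue: blue tool holder, 0.25 kg (absent in some runs), for the blue way. Origin: centre of underside; +x = narrow leading end. Dovetail x -18 to 18 mm, 12 high, foot 44 wide at the rear, 35 in front, flanks lean in 20 deg. Grip plate on top: x -17 to -7, 26 wide in y, z 12 to 60. Tongue in front: x 18 to 40, 20 wide, z 2 to 10, with an upright 10 mm hole at x 29. Bit stub behind: to x -29, z 13 to 21
- blue_hole (a point): centre of the upper end of the hole in the blue holder's tongue: x 29, z 10 mm in the holder's frame
- pin_stand: wooden stand fixed to the bench, 36 mm (x) by 140 mm (y), 32 mm high, with three upright 9 mm through holes at y +50, 0, -50 mm. Origin: centre of its underside
- lock_pin_0: lock pin (three alike, 0.04 kg), 62 mm long: 7 mm steel shank z 0 to 28, tip tapered over 8 mm; flange 18 mm across z 28 to 31; black knob 14 mm across z 31 to 62. Origin: tip of the shank, z towards the knob. Starts upright in the stand, flange on its top, tip 4 mm above the bench. Home in the rail: flange on the bridge, tip 6 mm below the way floor
- lock_pin_1: lock pin (three alike, 0.04 kg), 62 mm long: 7 mm steel shank z 0 to 28, tip tapered over 8 mm; flange 18 mm across z 28 to 31; black knob 14 mm across z 31 to 62. Origin: tip of the shank, z towards the knob. Starts upright in the stand, flange on its top, tip 4 mm above the bench. Home in the rail: flange on the bridge, tip 6 mm below the way floor
- lock_pin_2: lock pin (three alike, 0.04 kg), 62 mm long: 7 mm steel shank z 0 to 28, tip tapered over 8 mm; flange 18 mm across z 28 to 31; black knob 14 mm across z 31 to 62. Origin: tip of the shank, z towards the knob. Starts upright in the stand, flange on its top, tip 4 mm above the bench. Home in the rail: flange on the bridge, tip 6 mm below the way floor
- oil_can: red thumb oil can, 68 mm wide, 118 mm high, standing behind the work; origin under its centre; to be left alone
- spirit_bottle: small bright spirit bottle, 35 mm wide, 88 mm high; origin under its centre; to be left alone

How it is judged:
By the outcome, as a careful person would: the job done as asked, in the order asked, and still so for the second after the job is handed in, with the robot touching nothing.
Of holder_red, holder_yellow, holder_blue only 2 to 3 are there at a start; the rules pass over those that are not, and their reading is None.
At some moment in a run one of holder_red, holder_yellow, holder_blue may be knocked a few centimetres aside while the robot is not near it.
It also fails if it takes over 210 s, if anything falls off the work surface, if the arm or the gripper's body presses on something with over 40 N, if the wrist force passes 120 N, or if a joint passes its speed limit or range.

### The arm

A 7-joint arm with a two-finger parallel gripper is mounted at the origin on a cart in front of the work surface, level with it; the furniture and walls round the work are solid. World frame = base frame: x ahead of the robot, y to its left, z up, the work surface at z = 0. Lengths are in m, angles in rad, forces in N, time in s.
With the tool pointing down it reaches from about 0.4 to 0.85 m from the base axis. Payload 4.5 kg.
Tool frame: the origin (TCP) lies at the centre of the arm's flange, where the gripper is bolted on; the fingertips stand 173 mm ahead of it and the grasp point (between the pads) lies 155 mm ahead of it; z points along the fingers, y is the direction in which the jaws open and shut (so a half turn about z gives the same grasp; the last joint's range is limited). The gripper opens to 85 mm and grips with 20 to 120 N. Pads are 22 mm wide; open, the fingers measure 114 mm over their backs; the gripper's body (76 mm by 85 mm) begins 54 mm behind the grasp point. The pads swing forward as they close: fully open they stand 13 mm farther back than shut.
Start: joints at [-1.08, 0.689, -0.195, 1.565, 0.157, 0.902, -0.215], TCP at [0.276, 0.561, 0.405] pointing down, gripper open.
Joint ranges: [-3.01, 3.01], [-0.46, 2.08], [-1.47, 1.51], [0.13, 2.56], [-1, 4.14], [0.04, 2.09], [-2.66, 2.66]. Speed limits (rad/s): [2.57, 2.57, 3.14, 3.14, 3.14, 3.14, 3.14].

### API

Orientations are given as [roll, pitch, yaw] about the fixed x, y, z axes, in that order (R = Rz(yaw) Ry(pitch) Rx(roll)).
In Python, from plant import arm gives the robot as it stands. The module is installed in compiled form; this text tells all that it offers.
- The arm moves only by the tool servo_tool, never from a script. Its argument "rows" is a list of rows, each a list of 5 numbers: the opening in per cent of the stroke, from 0 (shut) to 100 (fully open), then the shift along the tool's x, y, z in mm, then the turn about the tool's z in rad. In form: [[hand, dx, dy, dz, spin], ...]. A call has exactly 10 rows; each row is the pose to reach, as a shift and turn from the pose commanded when the call began, along the tool's axes at that moment; what a row does not reach only later rows make up. A row lasts 1/10 s, in which the tool goes at most 50 mm and 8.59 degrees, less where a joint would pass 70% of its speed; a pose out of reach is approached as far as the arm can. A call with a gripper value outside its range is refused whole. The fingers move at their own pace and stop on an object; "force" is the grip in N (left out, the last holds). Time passes only in rows, so rows that repeat a pose let the fingers close, or fill a call up. It gives the time, the measured TCP pose, the force and the opening at its end, in the units of the state.
- arm.state(): the state, without advancing time (a new reading comes with each control period).
- arm.camera(name): name is "scene" or "top"; returns a dict with "frame" (384x512x3 uint8, red, green, blue), "K" (3x3 intrinsics, pixels), "rvec" (rotation vector, rad) and "tvec" (3), from world to camera coordinates, as OpenCV has them. Camera axes: x right, y down, z forward; pixel columns grow to the right and rows downward; lengths in m; the calibration is good to about 2 mm. A picture is of the moment at which its call begins. There is no depth.
- arm.sign_off(): hands the job in, once; it reports no verdict.
The state is a dict: "time_s": time; "joints": joint angles; "dq": joint speeds; "joint_efforts": joint torques, N m; "position": TCP position; "ee_rot": TCP orientation; "wrist_force": force on the tool from outside, world axes, zero at the start; "moment": the same for the moment, N m; "finger_gap": opening from 0.0 (shut) to 1.0 (fully open).
Only numpy, scipy, OpenCV 4.12 (cv2) and the standard library are available. Lean on these libraries where they do the work, as an engineer would, in place of code of your own. Each camera call takes 0.05 s, during which the arm holds its last target.

## Working session

There is one attempt and no reset: what is moved stays moved. The work goes in short steps, Python scripts to look and compute and a tool call to move; the robot and the scene stay as the last step left them, time stands still between calls to the robot, and variables do not carry over. Pictures are saved under pics/ and viewed, and the job is handed in when it is done.

Besides the shell and the picture viewer there is one more tool, called after "Emit:" as name(argument=value, ...), one argument or row to a line, values as JSON. servo_tool: Moves the arm, as the interface text tells. Its arguments: {"type":"object","properties":{"rows":{"type":"array"},"force":{"type":"number"}},"required":["rows"]}

```bash
mkdir -p pics; ls; python3 - <<'E'
from plant import arm
import cv2,json
s=arm.state(); print(s)
for n in("scene","top"):
    c=arm.camera(n); cv2.imwrite(f"pics/{n}0.png",cv2.resize(c["frame"][:,:,::-1],(800,600),interpolation=cv2.INTER_CUBIC)); cv2.imwrite(f"pics/{n}0raw.png",c["frame"][:,:,::-1]);print(c["K"],c["rvec"],c["tvec"])
E
```

```text
pics
{'time_s': 0.0, 'joints': array([-1.08021335,  0.69000282, -0.19447985,  1.56638364,  0.15727896,
        0.90248261, -0.21512742]), 'dq': array([ 0.000531  , -0.00057555, -0.00085863,  0.00223808,  0.0010568 ,
        0.00025346, -0.00082533]), 'joint_efforts': array([ 2.25356457e-04, -5.39614427e+01, -1.26641415e+00, -1.58551955e+01,
        9.12598305e-03,  9.43609863e-03,  3.88497810e-06]), 'position': array([0.27555028, 0.56059867, 0.40386056]), 'ee_rot': array([-3.13970882e+00,  1.40043418e-04,  2.68483226e+00]), 'wrist_force': array([ 0.48881626,  0.10021092, -0.15999857]), 'moment': array([ 0.00999603, -0.00220293, -0.00099503]), 'finger_gap': 0.9997483356412319}
[[452.28515679   0.         255.22829566]
 [  0.         452.28515679 193.59839101]
 [  0.           0.           1.        ]] [ 0.83267109 -2.23327387  1.43003081] [0.42432045 0.20858687 0.93753801]
[[498.52650895   0.         251.34799821]
 [  0.         498.52650895 188.08960189]
 [  0.           0.           1.        ]] [ 2.17054043 -2.21537624  0.07694158] [0.02555581 0.52053533 1.22365768]
```

View pics/scene0.png

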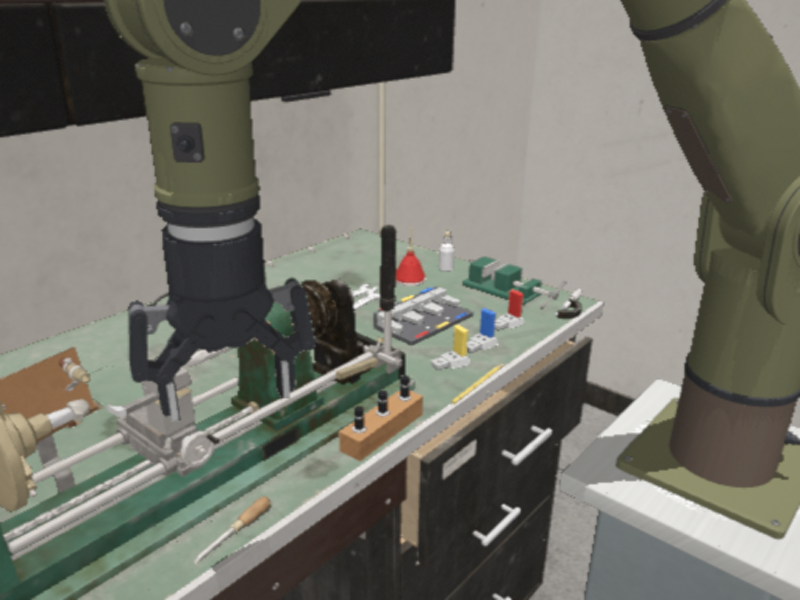

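View pics/top0.png

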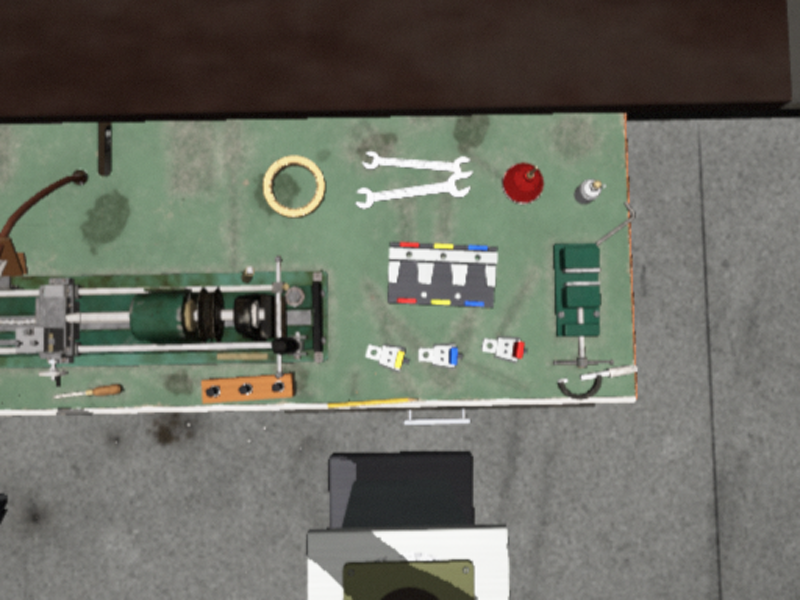

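```bash
cat > h.py <<'E'
import numpy as np,cv2
from scipy.spatial.transform import Rotation as Ro
def mats(c): return c["K"],cv2.Rodrigues(np.array(c["rvec"]))[0],np.array(c["tvec"]).reshape(3)
def proj(c,P):
    K,R,t=mats(c); q=(np.atleast_2d(P)@R.T+t)@K.T; return q[:,:2]/q[:,2:]
def back(c,uv,z):
    K,R,t=mats(c); d=R.T@np.linalg.inv(K)@np.array([uv[0],uv[1],1.]); o=-R.T@t
    return o+d*(z-o[2])/d[2]
def snap(n,tag,box,k):
    from plant import arm
    c=arm.camera(n); x0,y0,x1,y1=box
    f=cv2.resize(c["frame"][y0:y1,x0:x1,::-1],None,fx=k,fy=k,interpolation=cv2.INTER_CUBIC)
    cv2.imwrite(f"pics/{tag}.png",f); return c
E
python3 - <<'E'
from h import *
from plant import arm
c=snap("top","t1",(225,140,345,240),6)
c2=snap("scene","s1",(205,140,345,300),4)
for n,u in dict(y=(385,356),b=(440,356),r=(505,348),rail=(442,274),stand=(247,388)).items(): print(n,back(c,np.array(u)*.64,.02))
K,R,t=mats(c);print(-R.T@t);K,R,t=mats(c2);print(-R.T@t)
s=arm.state();print(Ro.from_euler('xyz',s["ee_rot"]).as_matrix())
E
```

```text
y [0.42271838 0.02917388 0.02      ]
b [ 0.4209141  -0.05768888  0.02      ]
r [ 0.43138931 -0.16082591  0.02      ]
rail [ 0.55081579 -0.06405083  0.02      ]
stand [0.37705048 0.24720641 0.02      ]
[0.44326911 0.02484278 1.25373186]
[-0.16416874  0.85995061  0.57971322]
[[-8.97493856e-01  4.41026760e-01 -4.17978846e-04]
 [ 4.41026951e-01  8.97493272e-01 -1.02726230e-03]
 [-7.79169619e-05 -1.10630154e-03 -9.99999385e-01]]
```

View pics/t1.png

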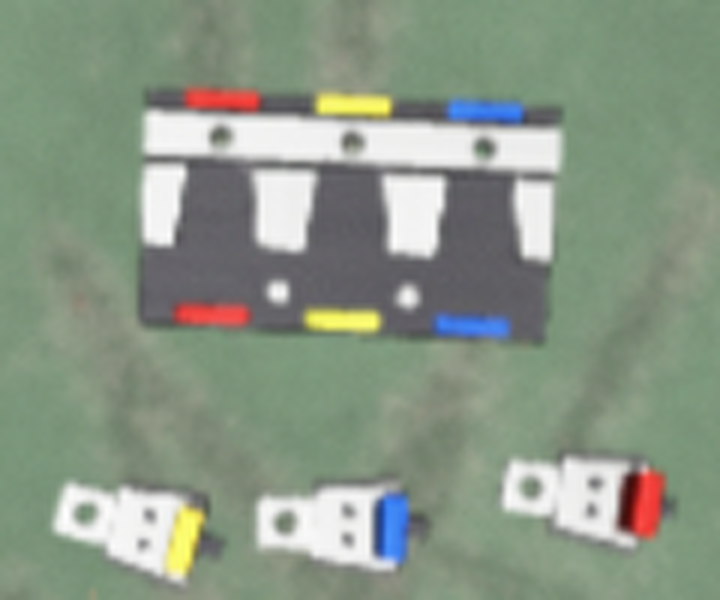

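View pics/s1.png

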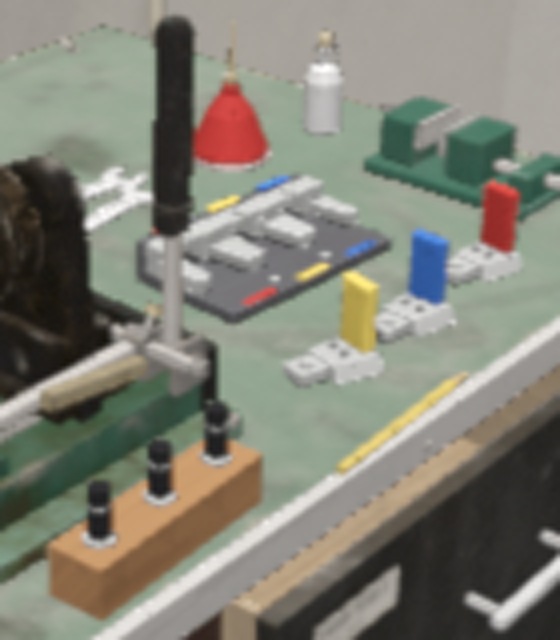

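```bash
cat >> h.py <<'E'
from scipy.optimize import least_squares
def T(p,P):
    x,y,a=p; P=np.atleast_2d(P).astype(float)*1e-3; c,s=np.cos(a),np.sin(a)
    return np.c_[x+c*P[:,0]-s*P[:,1], y+s*P[:,0]+c*P[:,1], P[:,2]]
def fit(cs,pts,p0):
    # pts: (cam, model mm, raw uv)
    f=lambda p: np.concatenate([(proj(cs[n],T(p,m))[0]-np.array(u)) for n,m,u in pts])
    r=least_squares(f,p0); return r.x, r.fun.reshape(-1,2)
def raw(uv,box,k): return ((uv[0]+.5)/k-.5+box[0],(uv[1]+.5)/k-.5+box[1])
def hold_segs():
    S=[]
    def poly(P,closed=True):
        for i in range(len(P)-(not closed)): S.append((P[i],P[(i+1)%len(P)]))
    t=12*np.tan(np.radians(20))
    poly([(-18,-22,0),(18,-17.5,0),(18,17.5,0),(-18,22,0)])
    poly([(-18,-22+t,12),(18,-17.5+t,12),(18,17.5-t,12),(-18,22-t,12)])
    poly([(-17,-13,60),(-7,-13,60),(-7,13,60),(-17,13,60)]);poly([(-7,-13,60),(-7,-13,12),(-7,13,12),(-7,13,60)])
    poly([(18,-10,10),(40,-10,10),(40,10,10),(18,10,10)])
    a=np.linspace(0,6.283,13); poly([(29+5*np.cos(q),5*np.sin(q),10) for q in a])
    return S
def rail_segs():
    S=[]
    def poly(P):
        for i in range(len(P)): S.append((P[i],P[(i+1)%len(P)]))
    poly([(21,-85,32),(38,-85,32),(38,85,32),(21,85,32)]);poly([(-48,-85,10),(47,-85,10),(47,85,10),(-48,85,10)])
    a=np.linspace(0,6.283,13)
    for y in(54,0,-54): poly([(29+4.5*np.cos(q),y+4.5*np.sin(q),32) for q in a])
    return S
def overlay(c,tag,box,k,items):
    x0,y0,x1,y1=box
    f=cv2.resize(c["frame"][y0:y1,x0:x1,::-1],None,fx=k,fy=k,interpolation=cv2.INTER_CUBIC)
    for p,S,col in items:
        for a,b in S:
            q=((proj(c,T(p,[a,b]))-[x0,y0]+.5)*k-.5).round().astype(int)
            cv2.line(f,q[0].tolist(),q[1].tolist(),col,1)
    cv2.imwrite(f"pics/{tag}.png",f)
E
python3 - <<'E'
from h import *
from plant import arm
bx=(225,140,345,240)
c=arm.camera("top"); c2=arm.camera("scene")
cs={"top":c}
r=lambda u:raw(u,bx,6)
P=[((29,54,32),(221,136)),((29,0,32),(352,142)),((29,-54,32),(485,148)),((38,85,32),(145,110)),((38,-85,32),(563,127)),((21,-85,32),(560,173)),((21,85,32),(142,159)),((-48,85,10),(139,326)),((-48,-85,10),(545,343))]
rail,e=fit(cs,[("top",m,r(u)) for m,u in P],[.58,-.06,0]);print(rail,e.round(2).tolist())
H={}
for n,ho,pc in(("y",(86,514),(185,541)),("b",(286,522),(396,526)),("r",(531,487),(649,505))):
    H[n],e=fit(cs,[("top",(29,0,10),r(ho)),("top",(-12,0,60),r(pc))],[.42,-.05,1.57]);print(n,H[n],e.round(2).tolist())
it=[(rail,rail_segs(),(255,0,255))]+[(H[n],hold_segs(),(255,0,255)) for n in H]
overlay(c,"ov1",bx,6,it); overlay(c2,"ov2",(235,180,345,245),7,it)
E
```

```text
[ 0.55022019 -0.06330156 -0.05999219] [[0.03, 0.34], [0.09, 0.21], [-0.19, 0.08], [0.27, 0.54], [-0.52, 0.46], [-0.23, -0.35], [0.49, -0.77], [-0.11, -0.18], [0.18, -0.32]]
y [0.42163049 0.01944037 1.30371087] [[0.11, 0.03], [-0.11, -0.03]]
b [ 0.42310817 -0.0643371   1.52881897] [[0.08, 0.0], [-0.08, -0.0]]
r [ 0.43115039 -0.16576309  1.3782109 ] [[0.02, 0.0], [-0.02, -0.0]]
```

View pics/ov1.png

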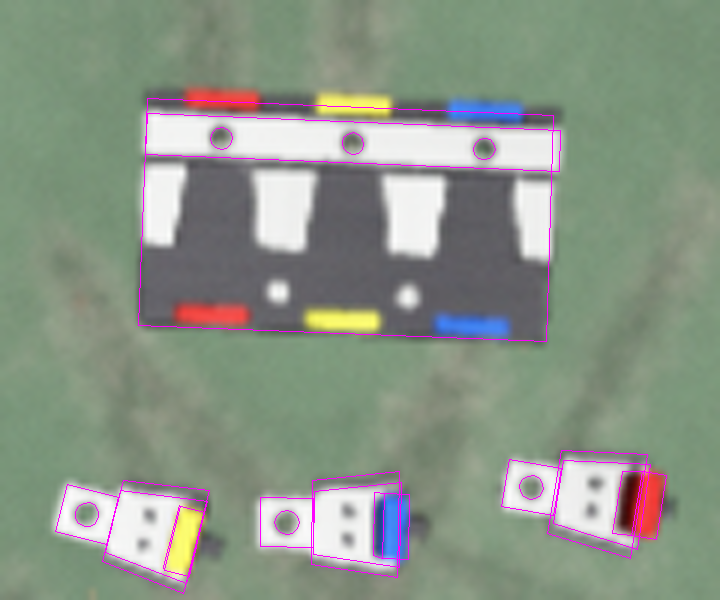

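View pics/ov2.png

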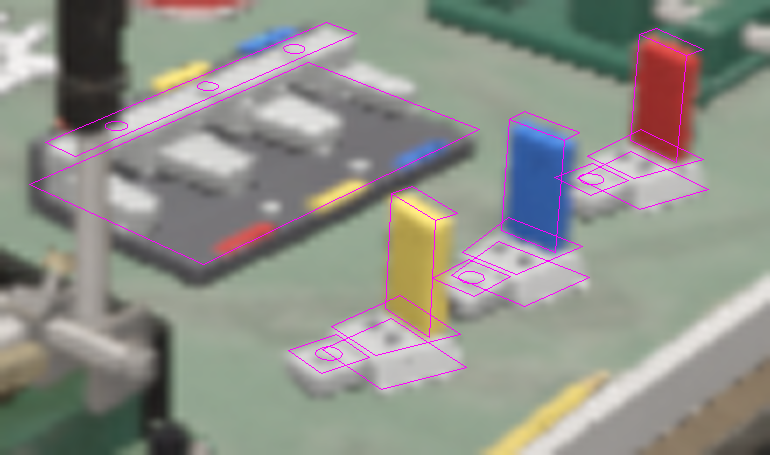

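```bash
cat >> h.py <<'E'
def delta(x,y,z,th):
    from plant import arm
    s=arm.state(); R=Ro.from_euler('xyz',s["ee_rot"]).as_matrix()
    d=R.T@(np.array([x,y,z])-s["position"])*1000
    a=-(th-s["ee_rot"][2]); a=(a+np.pi)%(2*np.pi)-np.pi
    print("t%.1f"%s["time_s"],"d",d.round(1),"spin",round(a,3),"| pos",s["position"].round(4),"yaw",round(s["ee_rot"][2],3),"F",s["wrist_force"].round(1),"gap",round(s["finger_gap"]*85,1),"j",s["joints"].round(2))
E
python3 - <<'E'
from h import *
from plant import arm
c=snap("top","t2",(110,150,230,270),6)
c2=arm.camera("scene")
K,R,t=mats(c2)
# handle top scene px (388,228)/800 ; ray points
o=-R.T@t
for uv in((388,228),(388,315),(392,365)):
    d=R.T@np.linalg.inv(K)@np.array([uv[0]*.64,uv[1]*.64,1]); 
    for x in(.40,.45,.5,.55): 
        l=(x-o[0])/d[0]; print(uv,(o+l*d).round(3))
p=[.4216,.0194,1.304]
g=T(p,[(-12,0,43)])[0];print(g)
delta(g[0],g[1],.3,p[2]+np.pi/2)
E
```

```text
(388, 228) [0.4   0.212 0.284]
(388, 228) [0.45  0.155 0.257]
(388, 228) [0.5   0.097 0.231]
(388, 228) [0.55  0.04  0.205]
(388, 315) [0.4   0.211 0.159]
(388, 315) [0.45  0.153 0.122]
(388, 315) [0.5   0.096 0.085]
(388, 315) [0.55  0.038 0.048]
(392, 365) [0.4   0.201 0.077]
(392, 365) [0.45  0.143 0.033]
(392, 365) [ 0.5    0.084 -0.012]
(392, 365) [ 0.55   0.026 -0.056]
[0.41843629 0.00782455 0.043     ]
t0.4 d [-372.1 -433.4  104.7] spin -0.19 | pos [0.2756 0.5609 0.4046] yaw 2.685 F [ 0.1  0.1 -1. ] gap 85.1 j [-1.08  0.69 -0.19  1.57  0.16  0.9  -0.22]
```

View pics/t2.png

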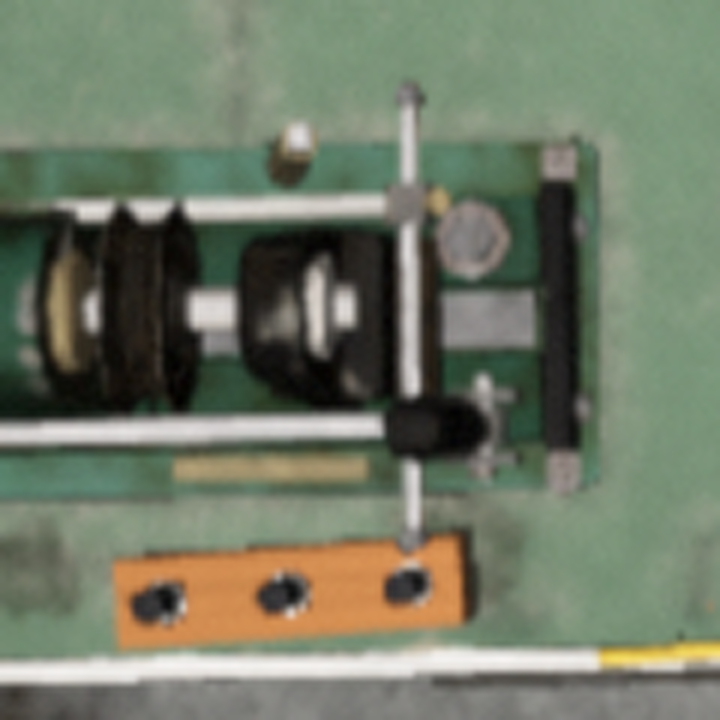

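Emit:
servo_tool(
  rows=[
    [100,0,0,-40,0],
    [100,0,0,-75,0],
    [100,-20,-25,-75,0],
    [100,-50,-58,-75,-0.03],
    [100,-80,-92,-75,-0.06],
    [100,-110,-127,-75,-0.1],
    [100,-140,-162,-75,-0.13],
    [100,-170,-197,-75,-0.16],
    [100,-200,-232,-75,-0.19],
    [100,-230,-267,-75,-0.19],
  ],
)

```text
time_s: 1.4
position: [0.3644, 0.218, 0.4799]
ee_rot: [3.141, 0.001, 2.876]
wrist_force: [0.3, -0.3, 0.4]
finger_gap: 1.004
```

```bash
python3 - <<'E'
from h import *
delta(.4184,.0078,.3,1.304+np.pi/2)
E
```

```text
t1.4 d [-107.2 -188.8  179.9] spin 0.001 | pos [0.3644 0.218  0.4799] yaw 2.876 F [ 0.3 -0.3  0.4] gap 85.3 j [-0.45  0.33 -0.27  2.02  0.12  0.81  0.52]
```

Emit:
servo_tool(
  rows=[
    [60,-20,-36,0,0],
    [60,-43,-75,0,0],
    [60,-65,-115,0,0],
    [60,-87,-152,0,0],
    [60,-102,-178,20,0],
    [60,-107,-189,60,0],
    [60,-107,-189,100,0],
    [60,-107,-189,140,0],
    [60,-107,-189,175,0],
    [60,-107,-189,180,0],
  ],
)

```text
time_s: 2.4
position: [0.417, 0.0094, 0.2971]
ee_rot: [-3.139, -0.006, 2.875]
wrist_force: [-0.4, 0.2, 0.2]
finger_gap: 0.601
```

```bash
python3 - <<'E'
from h import *
delta(.4184,.0078,.198,1.304+np.pi/2)
c=snap("top","t3",(215,150,335,250),6)
c=snap("scene","s3",(205,130,345,260),5)
E
```

```text
t2.4 d [-2.4 -1.  99. ] spin 0.001 | pos [0.417  0.0094 0.2971] yaw 2.875 F [-0.4  0.2  0.2] gap 51.1 j [-0.08  0.65 -0.09  2.27  0.24  0.23  0.93]
```

View pics/s3.png

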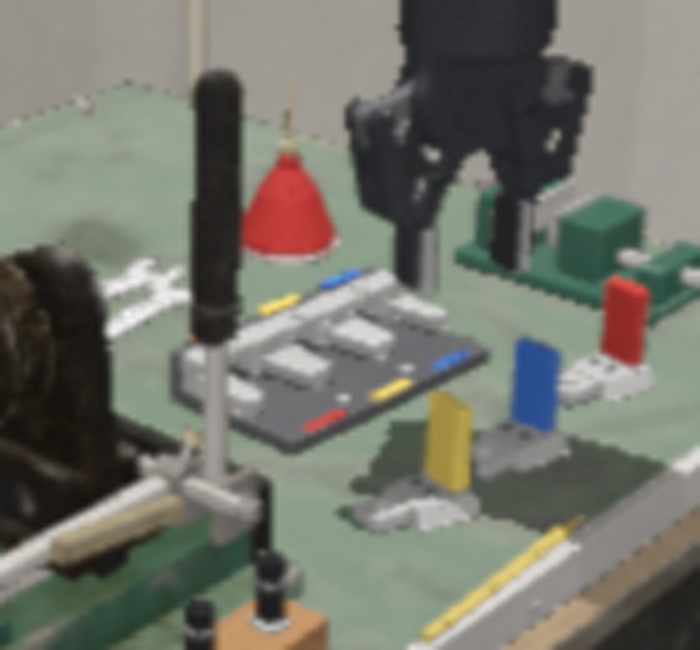

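View pics/t3.png

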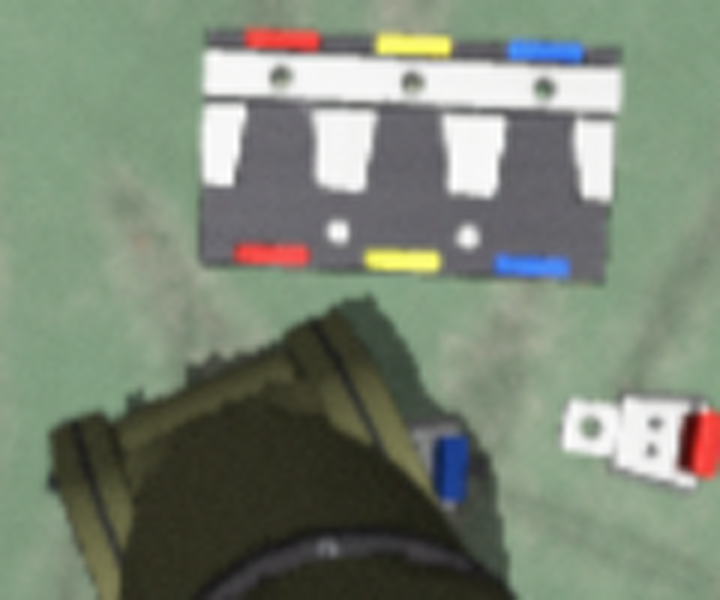

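Emit:
servo_tool(
  rows=[
    [60,-2,-1,20,0],
    [60,-2,-1,40,0],
    [60,-2,-1,58,0],
    [60,-2,-1,72,0],
    [60,-2,-1,82,0],
    [60,-2,-1,90,0],
    [60,-2,-1,95,0],
    [60,-2,-1,99,0],
    [60,-2,-1,99,0],
    [60,-2,-1,99,0],
  ],
)

```text
time_s: 3.5
position: [0.4212, 0.0074, 0.2023]
ee_rot: [3.14, 0.008, 2.873]
wrist_force: [-0.2, -0.2, 0.1]
finger_gap: 0.604
```

```bash
python3 - <<'E'
from h import *
from plant import arm
delta(.4184,.0078,.198,1.304+np.pi/2)
print(arm.state()["ee_rot"])
c=snap("scene","s4",(245,180,325,245),9)
E
```

```text
t3.5 d [ 2.8 -0.4  4.3] spin -0.001 | pos [0.4212 0.0074 0.2023] yaw 2.873 F [-0.2 -0.2  0.1] gap 51.3 j [ 0.06  0.88 -0.31  2.3   1.69  0.24 -0.52]
[3.14012417 0.00829629 2.8733187 ]
```

View pics/s4.png

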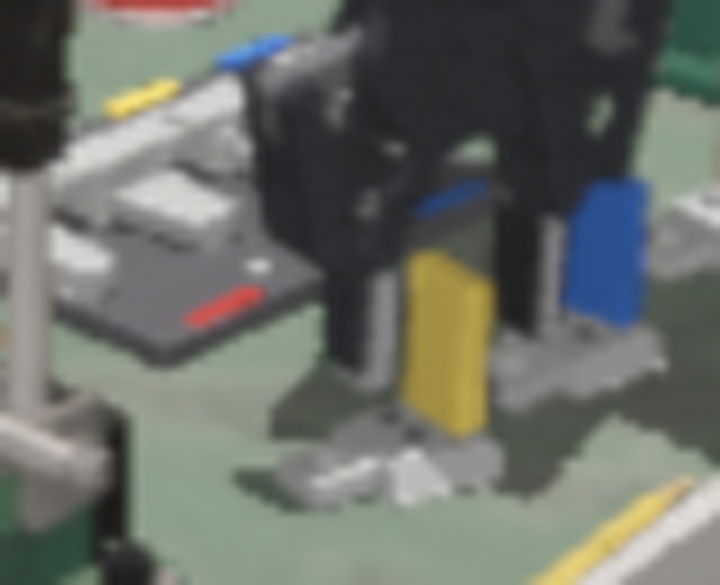

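Emit:
servo_tool(
  rows=[
    [60,2,0,2,0],
    [60,3,0,4,0],
    [60,3,0,4,0],
    [60,3,0,4,0],
    [60,3,0,4,0],
    [60,3,0,4,0],
    [60,3,0,4,0],
    [60,3,0,4,0],
    [60,3,0,4,0],
    [60,3,0,4,0],
  ],
)

```text
time_s: 4.55
position: [0.4165, 0.0087, 0.1967]
ee_rot: [3.142, -0.0, 2.875]
wrist_force: [-0.6, 0.6, 0.2]
finger_gap: 0.6
```

```bash
python3 - <<'E'
from h import *
from plant import arm
delta(.4184,.0078,.198,1.304+np.pi/2)
s=arm.state();R=Ro.from_euler('xyz',s["ee_rot"]).as_matrix()
bx=(245,180,325,245);k=9
c=snap("scene","s5",bx,k)
f=cv2.imread("pics/s5.png")
for sy in(-1,1):
    P=[s["position"]+R@np.array([sx*.011,sy*.0255,zz]) for sx,zz in((-1,.165),(1,.165),(1,.140),(-1,.14))]
    q=((proj(c,np.array(P))-[bx[0],bx[1]]+.5)*k-.5).astype(int); cv2.polylines(f,[q],True,(255,0,255),1)
cv2.imwrite("pics/s5.png",f)
E
```

```text
t4.5 d [-2.1 -0.3 -1.3] spin 0.0 | pos [0.4165 0.0087 0.1967] yaw 2.875 F [-0.6  0.6  0.2] gap 51.0 j [ 0.08  0.9  -0.34  2.31  1.72  0.27 -0.56]
```

View pics/s5.png

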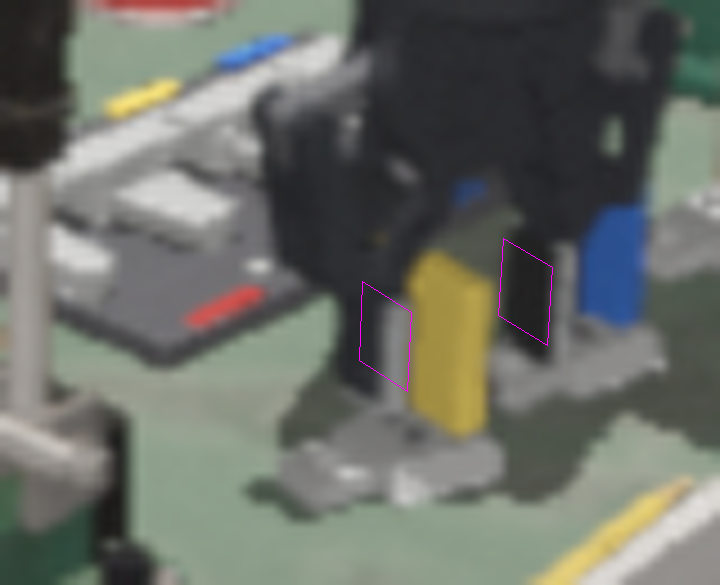

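Emit:
servo_tool(
  rows=[
    [60,-2,0,-1,0],
    [60,-2,0,-1,0],
    [40,-2,0,-1,0],
    [20,-2,0,-1,0],
    [0,-2,0,-1,0],
    [0,-2,0,-1,0],
    [0,-2,0,-1,0],
    [0,-2,0,-1,0],
    [0,-2,0,-1,0],
    [0,-2,0,-1,0],
  ],
  force=50,
)

```text
time_s: 5.6
position: [0.4184, 0.0082, 0.1978]
ee_rot: [3.141, 0.0, 2.875]
wrist_force: [-0.0, -0.0, 3.5]
finger_gap: 0.112
```

```bash
python3 - <<'E'
from h import *
from plant import arm
delta(.4184,.0078,.198,1.304+np.pi/2)
c=snap("scene","s6",(245,180,325,245),9)
E
```

```text
t5.6 d [-0.1 -0.4 -0.2] spin 0.0 | pos [0.4184 0.0082 0.1978] yaw 2.875 F [-0.  -0.   3.5] gap 9.5 j [ 0.07  0.9  -0.32  2.31  1.71  0.25 -0.54]
```

View pics/s6.png

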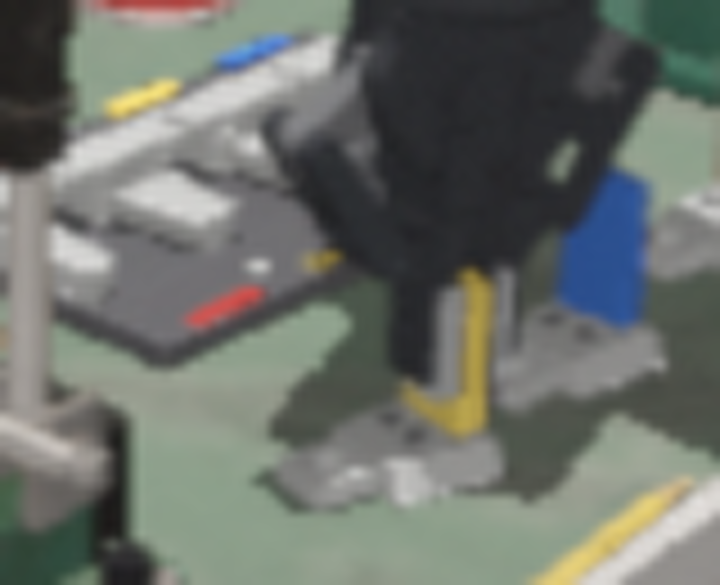

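```bash
cat >> h.py <<'E'
RAIL=np.array([.5502,-.0633,-.058])
def st(xr,yr): return T(RAIL,[(xr,yr,0)])[0][:2]
E
python3 - <<'E'
from h import *
g=st(-49,0);print(g); delta(g[0],g[1],.2978,1.513)
E
```

```text
[ 0.50128239 -0.06045959]
t5.7 d [ -98.   -44.4 -100. ] spin 1.362 | pos [0.4184 0.0082 0.1978] yaw 2.875 F [-0.2  0.7  4.8] gap 9.7 j [ 0.07  0.9  -0.32  2.31  1.71  0.25 -0.54]
```

Emit:
servo_tool(
  rows=[
    [0,0,0,-10,0],
    [0,0,0,-22,0],
    [0,0,0,-35,0],
    [0,0,0,-50,0],
    [0,0,0,-65,0],
    [0,0,0,-80,0],
    [0,0,0,-90,0],
    [0,0,0,-97,0],
    [0,0,0,-100,0],
    [0,0,0,-100,0],
  ],
)

```text
time_s: 6.65
position: [0.4184, 0.008, 0.2976]
ee_rot: [-3.141, -0.0, 2.875]
wrist_force: [0.4, -0.5, -2.5]
finger_gap: 0.109
```

```bash
python3 - <<'E'
from h import *
g=st(-49,0);delta(g[0],g[1],.2978,1.513)
E
```

```text
t6.7 d [-98.  -44.1  -0.2] spin 1.362 | pos [0.4184 0.008  0.2976] yaw 2.875 F [ 0.4 -0.5 -2.5] gap 9.3 j [ 0.2   0.69 -0.53  2.26  0.91  0.42  0.22]
```

Emit:
servo_tool(
  rows=[
    [0,-5,-2,0,0.1],
    [0,-16,-7,0,0.24],
    [0,-30,-13,0,0.38],
    [0,-45,-20,0,0.52],
    [0,-60,-27,0,0.67],
    [0,-74,-33,0,0.81],
    [0,-86,-39,0,0.95],
    [0,-94,-42,0,1.1],
    [0,-97,-44,0,1.24],
    [0,-98,-44,0,1.362],
  ],
)

```text
time_s: 7.65
position: [0.5013, -0.0606, 0.2968]
ee_rot: [-3.14, 0.001, 1.507]
wrist_force: [-0.3, 0.1, -3.1]
finger_gap: 0.107
```

Emit:
servo_tool(
  rows=[
    [0,0,0,5,0],
    [0,0,0,14,0],
    [0,0,0,24,0],
    [0,0,0,34,0],
    [0,0,0,43,0],
    [0,0,0,50,0],
    [0,0,0,55,0],
    [0,0,0,58,0],
    [0,0,0,60,0],
    [0,0,0,60,0],
  ],
)

```text
time_s: 8.65
position: [0.5014, -0.0601, 0.2376]
ee_rot: [3.142, -0.0, 1.513]
wrist_force: [-0.7, -0.1, -2.7]
finger_gap: 0.11
```

```bash
python3 - <<'E'
from h import *
from plant import arm
g=st(-49,0);delta(g[0],g[1],.2078,1.513); print(arm.state()["ee_rot"])
c=snap("scene","s7",(215,160,315,245),8)
c=snap("top","t7",(225,140,345,240),6)
E
```

```text
t8.7 d [-0.3 -0.1 29.8] spin -0.0 | pos [ 0.5014 -0.0601  0.2376] yaw 1.513 F [-0.7 -0.1 -2.7] gap 9.3 j [ 0.14  0.82 -0.19  2.05  0.47  0.31 -0.5 ]
[ 3.14151046e+00 -5.24977130e-05  1.51283883e+00]
```

View pics/s7.png

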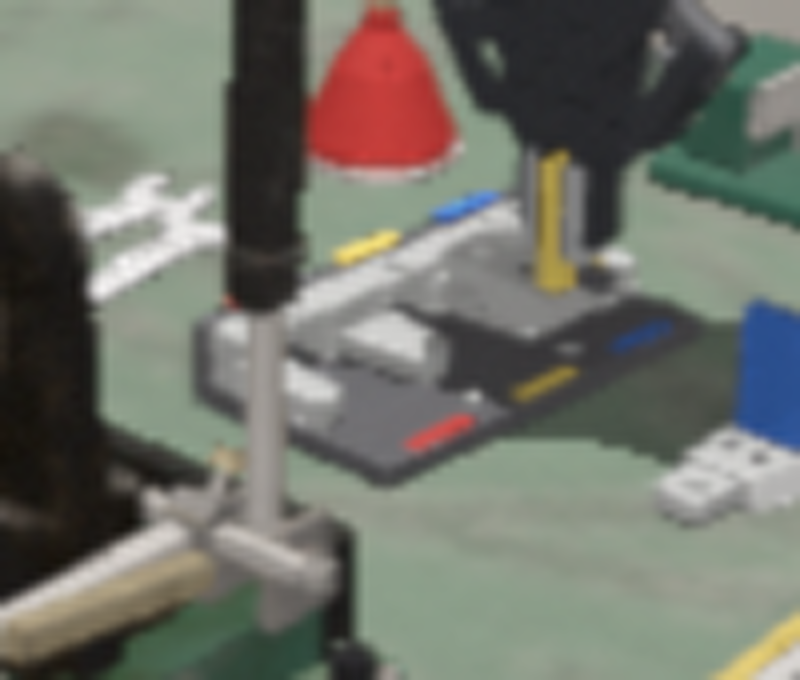

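View pics/t7.png

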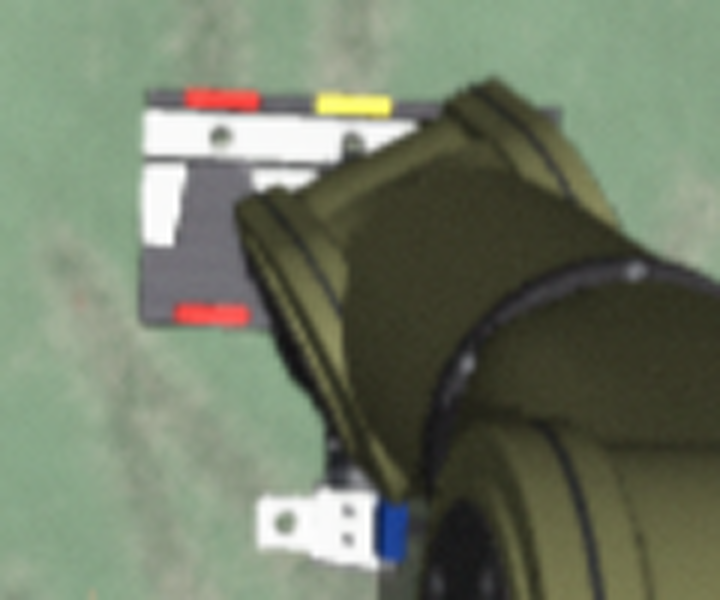

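Emit:
servo_tool(
  rows=[
    [0,0,0,5,0],
    [0,0,0,11,0],
    [0,0,0,17,0],
    [0,0,0,22,0],
    [0,0,0,25,0],
    [0,0,0,27,0],
    [0,0,0,28,0],
    [0,0,0,29,0],
    [0,0,0,29,0],
    [0,0,0,29,0],
  ],
)

```text
time_s: 9.75
position: [0.5014, -0.0601, 0.2088]
ee_rot: [3.141, -0.0, 1.513]
wrist_force: [0.4, -0.1, -3.1]
finger_gap: 0.109
```

```bash
python3 - <<'E'
from h import *
from plant import arm
g=st(-49,0);delta(g[0],g[1],.2078,1.513)
s=arm.state();c=arm.camera("scene")
p=[s["position"][0],s["position"][1],s["ee_rot"][2]-np.pi/2]
o=T(p,[(12,0,0)])[0]; 
S=[((a[0],a[1],a[2]+11),(b[0],b[1],b[2]+11)) for a,b in hold_segs()]
overlay(c,"s8",(225,170,315,240),8,[([o[0],o[1],p[2]],S,(255,0,255)),(RAIL,rail_segs(),(0,255,255))])
E
```

```text
t9.8 d [-0.3 -0.1  1. ] spin -0.0 | pos [ 0.5014 -0.0601  0.2088] yaw 1.513 F [ 0.4 -0.1 -3.1] gap 9.2 j [ 0.12  0.88 -0.15  2.06  0.49  0.24 -0.51]
```

View pics/s8.png

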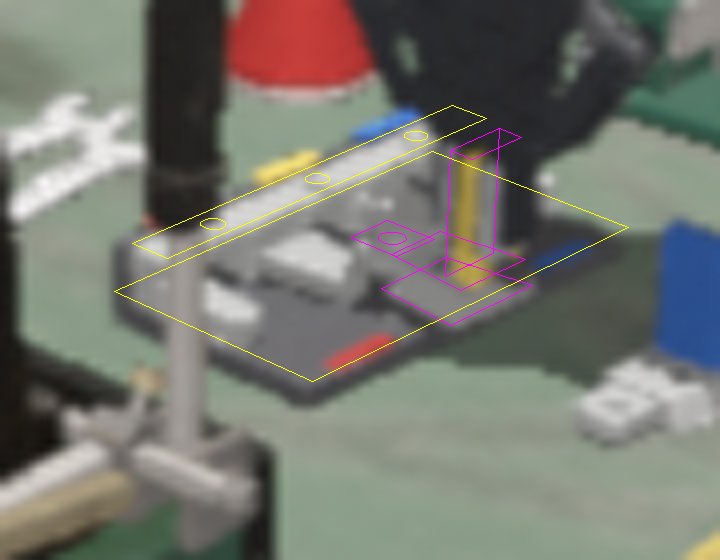

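Emit:
servo_tool(
  rows=[
    [0,0,0,0.7,0],
    [0,0,0,0.7,0],
    [0,0,0,0.7,0],
    [15,0,0,0.7,0],
    [15,0,0,0.7,0],
    [15,0,3,0.7,0],
    [15,0,7,0.7,0],
    [15,0,11,0.7,0],
    [15,0,15,0.7,0],
    [15,0,15,0.7,0],
  ],
)

```text
time_s: 10.8
position: [0.5174, -0.0611, 0.208]
ee_rot: [3.139, -0.001, 1.512]
wrist_force: [0.1, -1.0, -0.7]
finger_gap: 0.151
```

```bash
python3 - <<'E'
from h import *
from plant import arm
g=st(-12,0);delta(g[0],g[1],.2078,1.513)
s=arm.state();c=snap("scene","s9",(225,170,315,240),8)
E
```

```text
t10.8 d [-0.3 20.9  0.2] spin -0.001 | pos [ 0.5174 -0.0611  0.208 ] yaw 1.512 F [ 0.1 -1.  -0.7] gap 12.8 j [ 0.13  0.89 -0.17  2.01  0.48  0.28 -0.5 ]
```

View pics/s9.png

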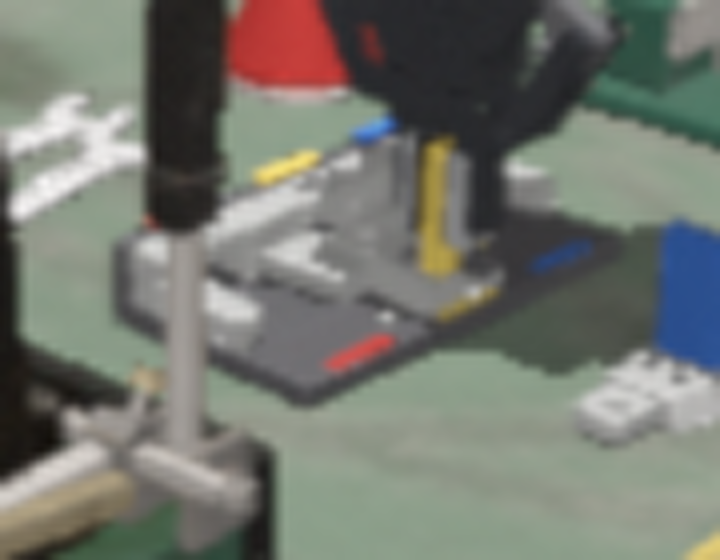

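Emit:
servo_tool(
  rows=[
    [15,0,2,0,0],
    [15,0,4,0,0],
    [15,0,7,0,0],
    [15,0,10,0,0],
    [15,0,12,0,0],
    [15,0,14,0,0],
    [15,0,16,0,0],
    [15,0,17,0,0],
    [15,0,17,0,0],
    [15,0,17,0,0],
  ],
)

```text
time_s: 11.85
position: [0.533, -0.0617, 0.2079]
ee_rot: [-3.141, -0.0, 1.513]
wrist_force: [-3.2, 0.2, 0.6]
finger_gap: 0.151
```

```bash
python3 - <<'E'
from h import *
g=st(-12,0);delta(g[0],g[1],.2078,1.513)
E
```

```text
t11.8 d [-0.6  5.2  0.1] spin 0.0 | pos [ 0.533  -0.0617  0.2079] yaw 1.513 F [-3.2  0.2  0.6] gap 12.8 j [ 0.14  0.9  -0.19  1.96  0.47  0.33 -0.49]
```

Emit:
servo_tool(
  rows=[
    [15,0,1,0,0],
    [15,0,2,0,0],
    [15,0,3,0,0],
    [15,0,3.5,0,0],
    [15,0,4,0,0],
    [15,0,4.5,0,0],
    [15,0,5,0,0],
    [15,0,5,0,0],
    [15,0,5,0,0],
    [15,0,5,0,0],
  ],
)

```text
time_s: 12.85
position: [0.5373, -0.0616, 0.2079]
ee_rot: [-3.139, -0.0, 1.513]
wrist_force: [-5.5, 2.5, 3.8]
finger_gap: 0.145
```

```bash
python3 - <<'E'
from h import *
g=st(-12,0);delta(g[0],g[1],.2078,1.513)
c=snap("scene","s10",(225,170,315,240),8)
E
```

```text
t12.8 d [-0.9  1.   0.1] spin 0.0 | pos [ 0.5373 -0.0616  0.2079] yaw 1.513 F [-5.5  2.5  3.8] gap 12.3 j [ 0.15  0.9  -0.2   1.95  0.47  0.34 -0.48]
```

View pics/s10.png

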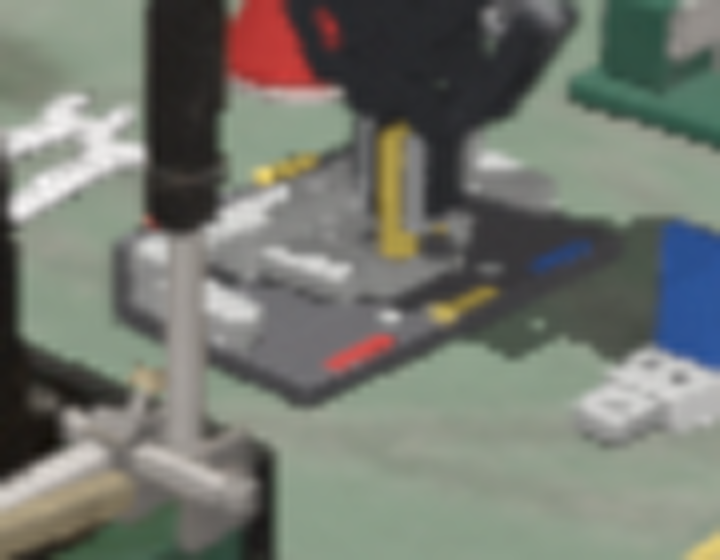

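Emit:
servo_tool(
  rows=[
    [15,0,0.5,0,0],
    [15,0,0.5,0,0],
    [15,0,1,0,0],
    [15,0,1,0,0],
    [15,0,1.5,0,0],
    [15,0,1.5,0,0],
    [15,0,1.5,0,0],
    [15,0,1.5,0,0],
    [15,0,1.5,0,0],
    [15,0,1.5,0,0],
  ],
)

```text
time_s: 13.9
position: [0.5379, -0.0616, 0.2079]
ee_rot: [-3.136, -0.0, 1.513]
wrist_force: [-7.9, 3.1, 6.6]
finger_gap: 0.149
```

```bash
python3 - <<'E'
from h import *
g=st(-12,0);delta(g[0],g[1],.2078,1.513)
E
```

```text
t13.9 d [-0.9  0.4  0.1] spin 0.0 | pos [ 0.5379 -0.0616  0.2079] yaw 1.513 F [-7.9  3.1  6.6] gap 12.7 j [ 0.15  0.9  -0.2   1.94  0.47  0.35 -0.48]
```

Emit:
servo_tool(
  rows=[
    [15,0,0.5,0,0],
    [15,0,1,0,0],
    [15,0,1.5,0,0],
    [15,0,2,0,0],
    [15,0,2,0,0],
    [15,0,2,0,0],
    [15,0,2,0,0],
    [15,0,2,0,0],
    [15,0,2,0,0],
    [15,0,2,0,0],
  ],
)

```text
time_s: 14.9
position: [0.54, -0.0616, 0.2078]
ee_rot: [-3.136, -0.0, 1.514]
wrist_force: [-7.8, 3.5, 5.7]
finger_gap: 0.151
```

```bash
python3 - <<'E'
from h import *
g=st(-12,0);delta(g[0],g[1],.2078,1.513)
c=arm=None
from plant import arm
c=arm.camera("scene")
o=st(0,0)
S=[((a[0],a[1],a[2]+10),(b[0],b[1],b[2]+10)) for a,b in hold_segs()]
overlay(c,"s11",(225,170,315,240),8,[([o[0],o[1],RAIL[2]],S,(255,0,255)),(RAIL,rail_segs(),(0,255,255))])
E
```

```text
t14.9 d [-1.1 -1.7  0. ] spin 0.001 | pos [ 0.54   -0.0616  0.2078] yaw 1.514 F [-7.8  3.5  5.7] gap 12.8 j [ 0.15  0.9  -0.2   1.94  0.47  0.35 -0.48]
```

View pics/s11.png

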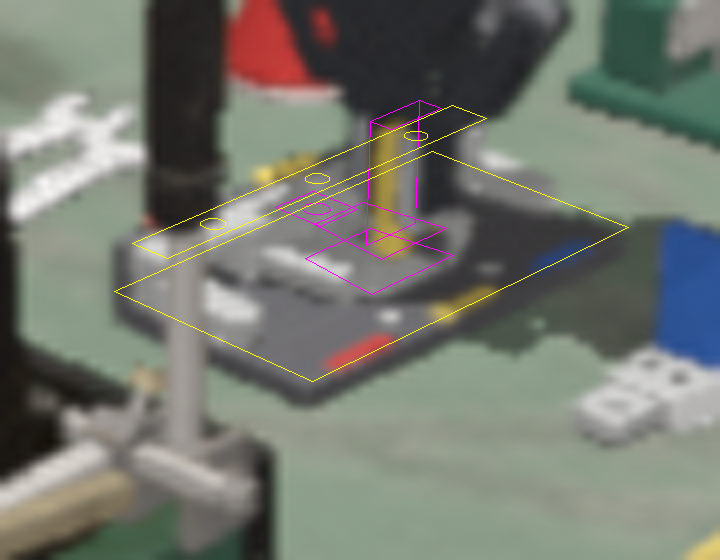

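Emit:
servo_tool(
  rows=[
    [15,0,0.5,0,0],
    [15,0,1,0,0],
    [15,0,1.5,0,0],
    [15,0,1.5,0,0],
    [15,0,1.5,0,0],
    [15,0,1.5,0,0],
    [15,0,1.5,0,0],
    [15,0,1.5,0,0],
    [15,0,1.5,0,0],
    [15,0,1.5,0,0],
  ],
)

```text
time_s: 15.95
position: [0.5412, -0.0616, 0.2079]
ee_rot: [-3.136, -0.0, 1.514]
wrist_force: [-8.6, 4.4, 6.6]
finger_gap: 0.151
```

```bash
python3 - <<'E'
from h import *
g=st(-12,0);delta(g[0],g[1],.2078,1.513)
E
```

```text
t15.9 d [-1.2 -2.9  0.1] spin 0.001 | pos [ 0.5412 -0.0616  0.2079] yaw 1.514 F [-8.6  4.4  6.6] gap 12.8 j [ 0.15  0.9  -0.2   1.93  0.47  0.36 -0.48]
```

Emit:
servo_tool(
  rows=[
    [15,0,0.5,0,0],
    [15,0,1,0,0],
    [15,0,1.5,0,0],
    [15,0,1.5,0,0],
    [15,0,1.5,0,0],
    [15,0,1.5,0,0],
    [15,0,1.5,0,0],
    [15,0,1.5,0,0],
    [15,0,1.5,0,0],
    [15,0,1.5,0,0],
  ],
)

```text
time_s: 16.95
position: [0.5425, -0.0615, 0.2078]
ee_rot: [-3.135, -0.0, 1.514]
wrist_force: [-9.6, 3.9, 6.5]
finger_gap: 0.15
```

```bash
python3 - <<'E'
from h import *
g=st(-12,0);delta(g[0],g[1],.2078,1.513)
c=snap("scene","s12",(225,170,315,240),8)
E
```

```text
t16.9 d [-1.3 -4.2  0.1] spin 0.001 | pos [ 0.5425 -0.0615  0.2078] yaw 1.514 F [-9.6  3.9  6.5] gap 12.8 j [ 0.15  0.9  -0.2   1.93  0.47  0.36 -0.48]
```

View pics/s12.png

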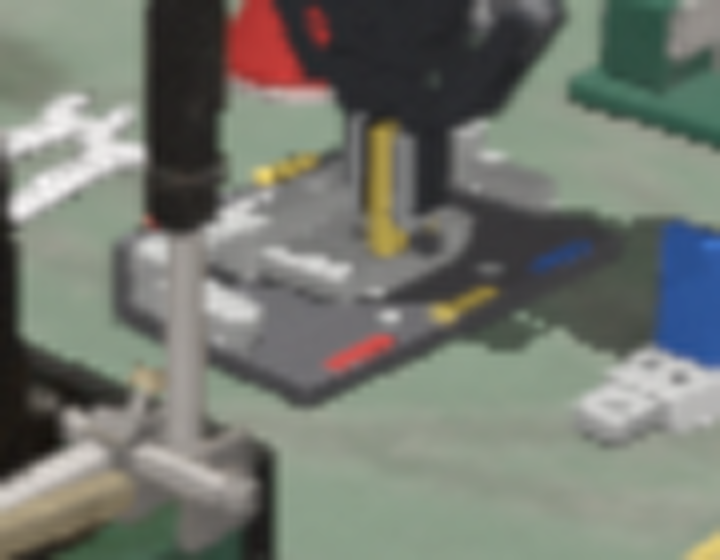

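Emit:
servo_tool(
  rows=[
    [15,0,0.5,0,0],
    [15,0,1,0,0],
    [15,0,1.5,0,0],
    [15,0,1.5,0,0],
    [15,0,1.5,0,0],
    [15,0,1.5,0,0],
    [15,0,1.5,0,0],
    [15,0,1.5,0,0],
    [15,0,1.5,0,0],
    [15,0,1.5,0,0],
  ],
)

```text
time_s: 18.0
position: [0.5438, -0.0615, 0.2078]
ee_rot: [-3.135, -0.001, 1.514]
wrist_force: [-10.0, 4.7, 8.1]
finger_gap: 0.149
```

```bash
python3 - <<'E'
from h import *
g=st(-12,0);delta(g[0],g[1],.2078,1.513)
from plant import arm
c=arm.camera("scene")
s=arm.state();R=Ro.from_euler('xyz',s["ee_rot"]).as_matrix()
bx=(225,170,315,240);k=8
c=snap("scene","s13",bx,k)
f=cv2.imread("pics/s13.png")
for sy in(-1,1):
    P=[s["position"]+R@np.array([sx*.011,sy*.0064,zz]) for sx,zz in((-1,.173),(1,.173),(1,.140),(-1,.14))]
    q=((proj(c,np.array(P))-[bx[0],bx[1]]+.5)*k-.5).astype(int); cv2.polylines(f,[q],True,(255,0,255),1)
cv2.imwrite("pics/s13.png",f)
E
```

```text
t18.0 d [-1.4 -5.5  0.1] spin 0.001 | pos [ 0.5438 -0.0615  0.2078] yaw 1.514 F [-10.    4.7   8.1] gap 12.7 j [ 0.15  0.9  -0.21  1.93  0.47  0.36 -0.48]
```

View pics/s13.png

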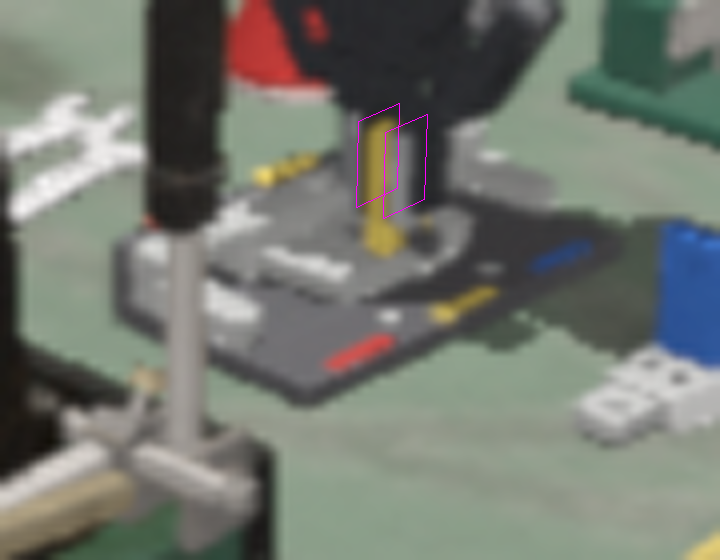

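Emit:
servo_tool(
  rows=[
    [15,0,0.5,0,0],
    [15,0,1,0,0],
    [15,0,1.5,0,0],
    [15,0,2,0,0],
    [15,0,2.5,0,0],
    [15,0,3,0,0],
    [15,0,3,0,0],
    [15,0,3,0,0],
    [15,0,3,0,0],
    [15,0,3,0,0],
  ],
)

```text
time_s: 19.1
position: [0.5449, -0.0616, 0.2077]
ee_rot: [-3.129, 0.0, 1.514]
wrist_force: [-13.7, 4.8, 10.7]
finger_gap: 0.147
```

```bash
python3 - <<'E'
from h import *
g=st(-12,0);delta(g[0],g[1],.2078,1.513)
c=snap("scene","s14",(225,170,315,240),8)
E
```

```text
t19.1 d [-1.4 -6.6 -0.1] spin 0.001 | pos [ 0.5449 -0.0616  0.2077] yaw 1.514 F [-13.7   4.8  10.7] gap 12.5 j [ 0.15  0.91 -0.21  1.92  0.46  0.38 -0.47]
```

View pics/s14.png

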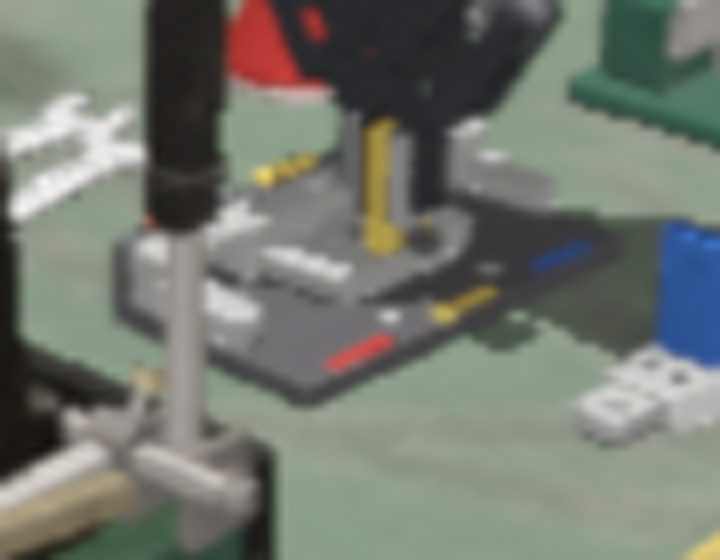

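Emit:
servo_tool(
  rows=[
    [15,0,1,0,0],
    [15,0,2,0,0],
    [15,0,3,0,0],
    [15,0,3,0,0],
    [15,0,3,0,0],
    [15,0,3,0,0],
    [15,0,3,0,0],
    [15,0,3,0,0],
    [15,0,3,0,0],
    [15,0,3,0,0],
  ],
)

```text
time_s: 20.15
position: [0.5459, -0.0617, 0.2073]
ee_rot: [-3.124, 0.001, 1.514]
wrist_force: [-18.9, 5.4, 14.8]
finger_gap: 0.152
```

```bash
python3 - <<'E'
from h import *
g=st(-12,0);delta(g[0],g[1],.2078,1.513)
E
```

```text
t20.1 d [-1.4 -7.7 -0.3] spin 0.001 | pos [ 0.5459 -0.0617  0.2073] yaw 1.514 F [-18.9   5.4  14.8] gap 12.9 j [ 0.15  0.91 -0.21  1.91  0.46  0.39 -0.47]
```

Emit:
servo_tool(
  rows=[
    [15,0,-4,0,0],
    [15,0,-8,0,0],
    [20,0,-12,0,0],
    [30,0,-14,0,0],
    [40,0,-14,-2,0],
    [50,0,-14,-20,0],
    [50,0,-14,-45,0],
    [50,0,-14,-70,0],
    [50,0,-14,-95,0],
    [50,0,-14,-110,0],
  ],
)

```text
time_s: 21.15
position: [0.5394, -0.0626, 0.3203]
ee_rot: [3.137, -0.0, 1.512]
wrist_force: [0.2, 0.5, -0.6]
finger_gap: 0.501
```

```bash
python3 - <<'E'
from h import *
g=st(-60,-120);delta(.43,-.17,.3,1.513)
E
```

```text
t21.1 d [-113.7 -103.    19.8] spin -0.001 | pos [ 0.5394 -0.0626  0.3203] yaw 1.512 F [ 0.2  0.5 -0.6] gap 42.6 j [ 0.22  0.72 -0.32  1.89  0.38  0.59 -0.4 ]
```

```bash
python3 - <<'E'
from h import *
p=[.4312,-.1658,1.378]
g=T(p,[(-12,0,0)])[0];delta(g[0],g[1],.3,1.378+np.pi/2)
E
```

```text
t21.1 d [-121.3 -103.7   19.8] spin -1.437 | pos [ 0.5394 -0.0626  0.3203] yaw 1.512 F [ 0.2  0.5 -0.6] gap 42.6 j [ 0.22  0.72 -0.32  1.89  0.38  0.59 -0.4 ]
```

Emit:
servo_tool(
  rows=[
    [60,-8,-7,0,-0.1],
    [60,-20,-18,0,-0.25],
    [60,-36,-31,3,-0.39],
    [60,-54,-46,6,-0.53],
    [60,-72,-61,9,-0.68],
    [60,-90,-76,12,-0.82],
    [60,-104,-90,15,-0.97],
    [60,-114,-98,18,-1.12],
    [60,-120,-103,20,-1.27],
    [60,-121,-104,20,-1.41],
  ],
)

```text
time_s: 22.15
position: [0.4272, -0.1786, 0.298]
ee_rot: [-3.14, 0.001, 2.926]
wrist_force: [-0.3, 0.2, -0.8]
finger_gap: 0.599
```

```bash
python3 - <<'E'
from h import *
from plant import arm
p=[.4312,-.1658,1.378]
g=T(p,[(-12,0,0)])[0];delta(g[0],g[1],.2,1.378+np.pi/2)
c=arm.camera("top")
o=st(0,0)
S=[((a[0],a[1],a[2]+10),(b[0],b[1],b[2]+10)) for a,b in hold_segs()]
overlay(c,"t15",(225,140,345,240),6,[([o[0],o[1],RAIL[2]],S,(255,0,255)),(RAIL,rail_segs(),(0,255,255))])
snap("top","t15b",(235,145,315,205),9)
E
```

```text
t22.1 d [-1.4  1.5 98. ] spin -0.023 | pos [ 0.4272 -0.1786  0.298 ] yaw 2.926 F [-0.3  0.2 -0.8] gap 50.9 j [ 0.7   0.75 -0.66  2.13  0.89  0.57  0.74]
```

View pics/t15.png

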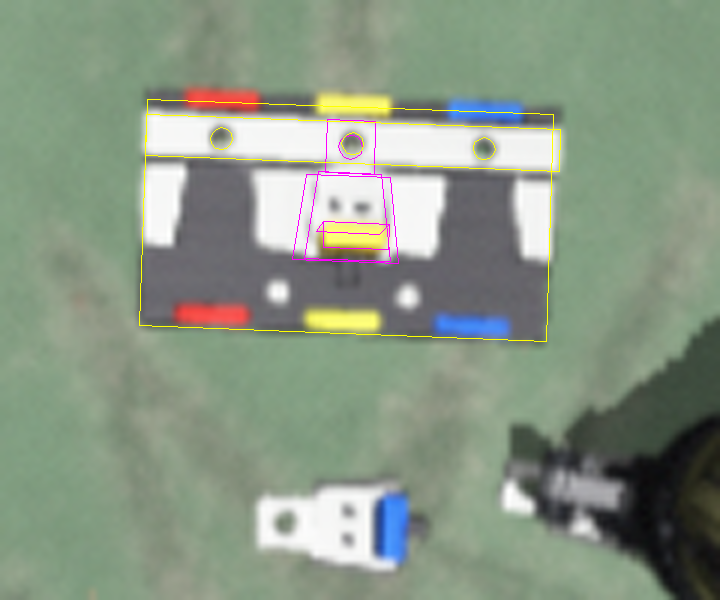

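View pics/t15b.png

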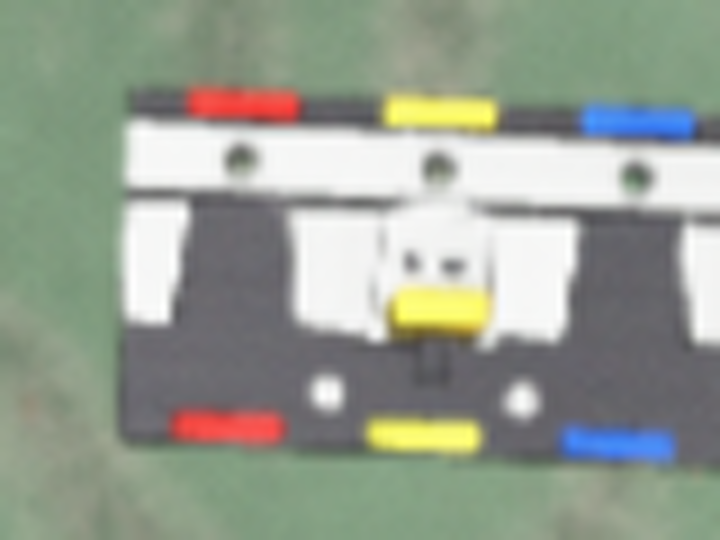

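Emit:
servo_tool(
  rows=[
    [60,-1,1,20,-0.02],
    [60,-1,1,40,-0.02],
    [60,-1,1,58,-0.02],
    [60,-1,1,72,-0.02],
    [60,-1,1,84,-0.02],
    [60,-1,1,92,-0.02],
    [60,-1,1,97,-0.02],
    [60,-1,1,99,-0.02],
    [60,-1,1,99,-0.02],
    [60,-1,1,99,-0.02],
  ],
)

```text
time_s: 23.25
position: [0.4289, -0.1763, 0.1993]
ee_rot: [3.142, 0.001, 2.942]
wrist_force: [0.4, 0.5, 0.0]
finger_gap: 0.598
```

```bash
python3 - <<'E'
from h import *
from plant import arm
p=[.4312,-.1658,1.378]
g=T(p,[(-12,0,0)])[0];delta(g[0],g[1],.198,1.378+np.pi/2)
snap("scene","s16",(265,170,345,235),9)
E
```

```text
t23.2 d [-0.3 -1.2  1.3] spin -0.007 | pos [ 0.4289 -0.1763  0.1993] yaw 2.942 F [0.4 0.5 0. ] gap 50.8 j [ 0.53  0.91 -0.4   2.17  1.26  0.33  0.41]
```

View pics/s16.png

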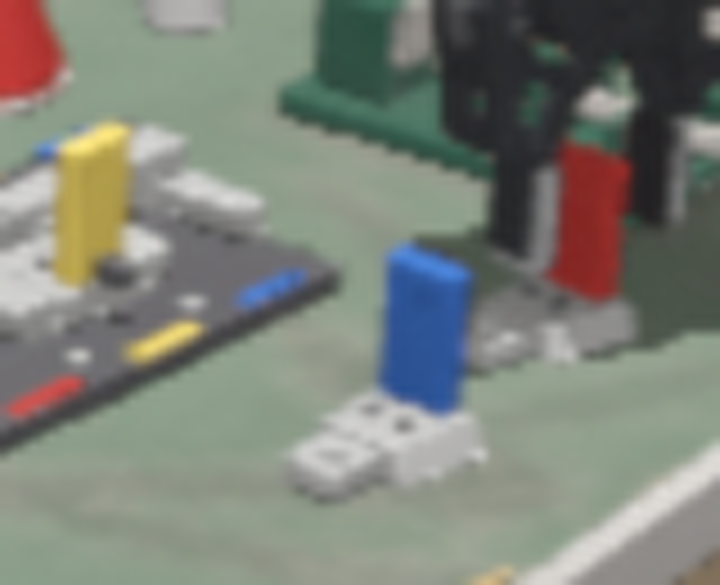

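Emit:
servo_tool(
  rows=[
    [60,0,-1,1,0],
    [60,0,-1,1,0],
    [40,0,-1,1,0],
    [20,0,-1,1,0],
    [0,0,-1,1,0],
    [0,0,-1,1,0],
    [0,0,-1,1,0],
    [0,0,-1,1,0],
    [0,0,-1,1,0],
    [0,0,-1,1,0],
  ],
  force=50,
)

```text
time_s: 24.3
position: [0.4284, -0.1772, 0.1981]
ee_rot: [3.141, 0.0, 2.943]
wrist_force: [-0.1, 0.7, 5.1]
finger_gap: 0.109
```

Emit:
servo_tool(
  rows=[
    [0,0,0,-10,0],
    [0,0,0,-22,0],
    [0,0,0,-35,0],
    [0,0,0,-50,0],
    [0,0,0,-65,0],
    [0,0,0,-80,0],
    [0,0,0,-90,0],
    [0,0,0,-97,0],
    [0,0,0,-100,0],
    [0,0,0,-100,0],
  ],
)

```text
time_s: 25.3
position: [0.4284, -0.1774, 0.2979]
ee_rot: [3.142, -0.0, 2.943]
wrist_force: [0.7, -0.1, -2.1]
finger_gap: 0.108
```

```bash
python3 - <<'E'
from h import *
from plant import arm
g=st(-49,54);delta(g[0],g[1],.298,1.513)
snap("scene","s17",(225,130,345,235),6)
E
```

```text
t25.3 d [-4.080e+01  1.825e+02 -1.000e-01] spin 1.43 | pos [ 0.4284 -0.1774  0.2979] yaw 2.943 F [ 0.7 -0.1 -2.1] gap 9.1 j [ 0.7   0.75 -0.66  2.12  0.88  0.57  0.76]
```

View pics/s17.png

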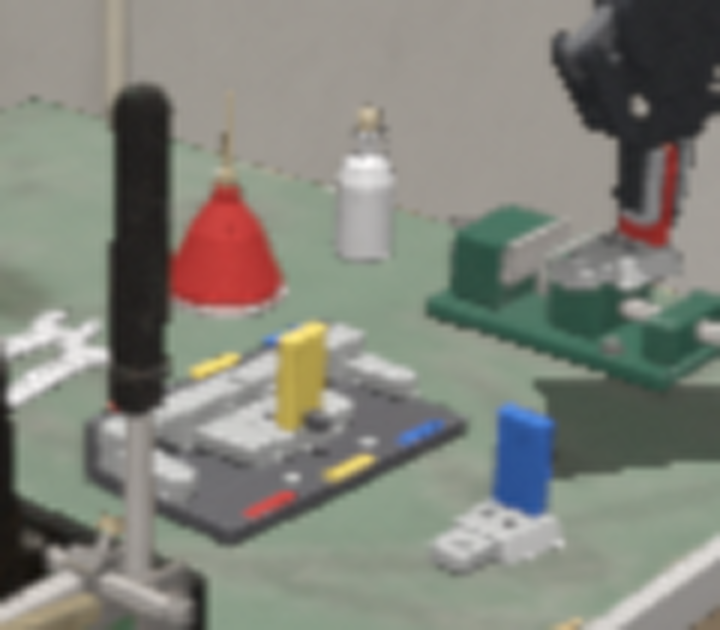

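Emit:
servo_tool(
  rows=[
    [0,-2,7,0,0.1],
    [0,-5,22,0,0.24],
    [0,-10,44,0,0.38],
    [0,-15,68,0,0.53],
    [0,-21,94,0,0.68],
    [0,-27,120,0,0.83],
    [0,-33,146,0,0.98],
    [0,-38,168,0,1.13],
    [0,-40,180,0,1.28],
    [0,-41,182.5,0,1.43],
  ],
)

```text
time_s: 26.35
position: [0.5051, -0.0039, 0.2974]
ee_rot: [-3.142, -0.002, 1.511]
wrist_force: [0.1, -0.1, -2.0]
finger_gap: 0.111
```

Emit:
servo_tool(
  rows=[
    [0,0,0,8,0],
    [0,0,0,20,0],
    [0,0,0,32,0],
    [0,0,0,44,0],
    [0,0,0,56,0],
    [0,0,0,66,0],
    [0,0,0,74,0],
    [0,0,0,80,0],
    [0,0,0,80,0],
    [0,0,0,80,0],
  ],
)

```text
time_s: 27.35
position: [0.5048, -0.0064, 0.2181]
ee_rot: [3.141, -0.0, 1.513]
wrist_force: [0.8, -0.8, -1.7]
finger_gap: 0.11
```

```bash
python3 - <<'E'
from h import *
from plant import arm
g=st(-49,54);delta(g[0],g[1],.208,1.513)
snap("scene","s18",(225,170,315,240),8)
E
```

```text
t27.4 d [-0.1 -0.3 10.1] spin -0.0 | pos [ 0.5048 -0.0064  0.2181] yaw 1.513 F [ 0.8 -0.8 -1.7] gap 9.4 j [ 0.01  0.86 -0.15  2.06  0.47  0.26 -0.6 ]
```

View pics/s18.png

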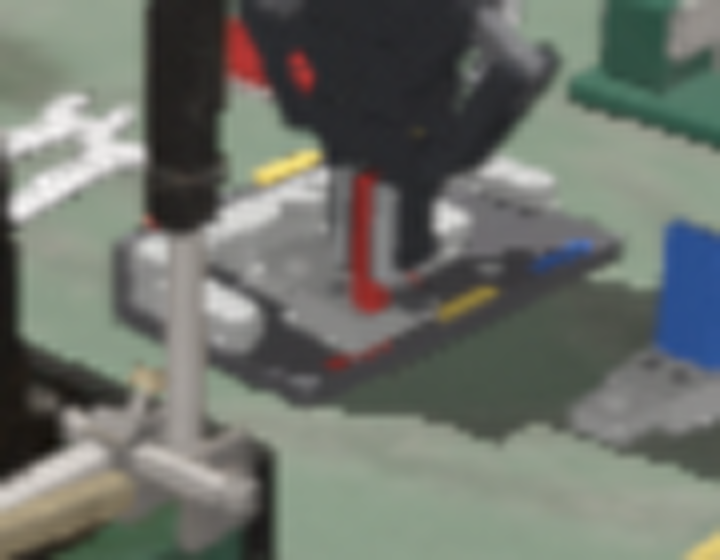

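Emit:
servo_tool(
  rows=[
    [0,0,0,4,0],
    [0,0,0,7,0],
    [0,0,0,9,0],
    [0,0,0,9.8,0],
    [0,0,0,9.8,0],
    [0,0,0,9.8,0],
    [15,0,0,9.8,0],
    [15,0,0,9.8,0],
    [15,0,2,9.8,0],
    [15,0,4,9.8,0],
  ],
)

```text
time_s: 28.4
position: [0.508, -0.0068, 0.2082]
ee_rot: [-3.14, 0.001, 1.513]
wrist_force: [-3.6, -0.8, 1.7]
finger_gap: 0.15
```

Emit:
servo_tool(
  rows=[
    [15,0,4,0,0],
    [15,0,7,0,0],
    [15,0,10,0,0],
    [15,0,13,0,0],
    [15,0,16,0,0],
    [15,0,19,0,0],
    [15,0,22,0,0],
    [15,0,25,0,0],
    [15,0,28,0,0],
    [15,0,28,0,0],
  ],
)

```text
time_s: 29.4
position: [0.5361, -0.0077, 0.2081]
ee_rot: [-3.14, -0.001, 1.513]
wrist_force: [-4.7, 2.8, 2.4]
finger_gap: 0.152
```

```bash
python3 - <<'E'
from h import *
from plant import arm
g=st(-12,54);delta(g[0],g[1],.208,1.513)
snap("scene","s19",(225,170,315,240),8)
E
```

```text
t29.4 d [-0.7  5.3  0.1] spin 0.0 | pos [ 0.5361 -0.0077  0.2081] yaw 1.513 F [-4.7  2.8  2.4] gap 12.9 j [ 0.04  0.9  -0.19  1.96  0.46  0.33 -0.58]
```

View pics/s19.png

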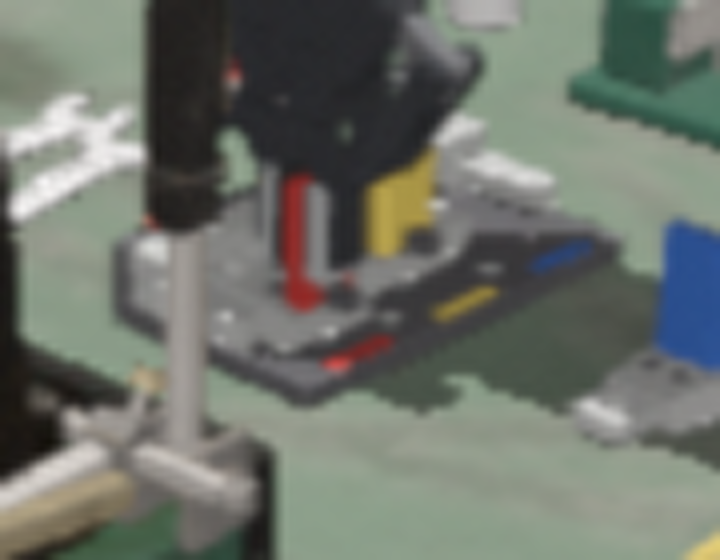

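Emit:
servo_tool(
  rows=[
    [15,0,1,0,0],
    [15,0,2,0,0],
    [15,0,3,0,0],
    [15,0,4,0,0],
    [15,0,5,0,0],
    [15,0,6,0,0],
    [15,0,7,0,0],
    [15,0,8,0,0],
    [15,0,8,0,0],
    [15,0,8,0,0],
  ],
)

```text
time_s: 30.45
position: [0.5424, -0.0076, 0.208]
ee_rot: [-3.136, -0.001, 1.514]
wrist_force: [-8.2, 4.4, 6.3]
finger_gap: 0.15
```

```bash
python3 - <<'E'
from h import *
g=st(-12,54);delta(g[0],g[1],.208,1.513)
E
```

```text
t30.4 d [-1.1 -1.   0.1] spin 0.001 | pos [ 0.5424 -0.0076  0.208 ] yaw 1.514 F [-8.2  4.4  6.3] gap 12.7 j [ 0.05  0.9  -0.2   1.94  0.46  0.35 -0.57]
```

Emit:
servo_tool(
  rows=[
    [15,0,0.5,0,0],
    [15,0,1,0,0],
    [15,0,1.5,0,0],
    [15,0,2,0,0],
    [15,0,2.5,0,0],
    [15,0,3,0,0],
    [15,0,3.5,0,0],
    [15,0,4,0,0],
    [15,0,4,0,0],
    [15,0,4,0,0],
  ],
)

```text
time_s: 31.45
position: [0.5459, -0.0076, 0.208]
ee_rot: [-3.134, -0.001, 1.514]
wrist_force: [-9.7, 4.0, 8.3]
finger_gap: 0.152
```

```bash
python3 - <<'E'
from h import *
g=st(-12,54);delta(g[0],g[1],.208,1.513)
snap("scene","s20",(225,170,315,240),8)
E
```

```text
t31.4 d [-1.4 -4.5  0. ] spin 0.001 | pos [ 0.5459 -0.0076  0.208 ] yaw 1.514 F [-9.7  4.   8.3] gap 12.9 j [ 0.05  0.9  -0.2   1.93  0.46  0.36 -0.56]
```

View pics/s20.png

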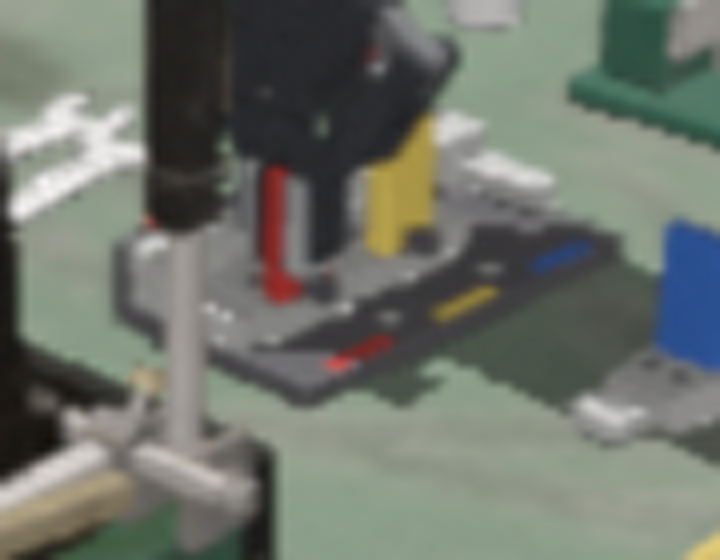

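Behaves the same as yellow. Push on to ~19 N.

Emit:
servo_tool(
  rows=[
    [15,0,1,0,0],
    [15,0,2,0,0],
    [15,0,3,0,0],
    [15,0,3.5,0,0],
    [15,0,4,0,0],
    [15,0,4.5,0,0],
    [15,0,5,0,0],
    [15,0,5,0,0],
    [15,0,5,0,0],
    [15,0,5,0,0],
  ],
)

```text
time_s: 32.5
position: [0.5485, -0.0076, 0.2078]
ee_rot: [-3.128, 0.001, 1.515]
wrist_force: [-15.4, 5.2, 12.2]
finger_gap: 0.149
```

```bash
python3 - <<'E'
from h import *
g=st(-12,54);delta(g[0],g[1],.208,1.513)
E
```

```text
t32.5 d [-1.5 -7.1 -0.1] spin 0.002 | pos [ 0.5485 -0.0076  0.2078] yaw 1.515 F [-15.4   5.2  12.2] gap 12.7 j [ 0.05  0.91 -0.21  1.92  0.45  0.38 -0.56]
```

Emit:
servo_tool(
  rows=[
    [15,0,1,0,0],
    [15,0,2,0,0],
    [15,0,2.3,0,0],
    [15,0,2.3,0,0],
    [15,0,2.3,0,0],
    [15,0,2.3,0,0],
    [15,0,2.3,0,0],
    [15,0,2.3,0,0],
    [15,0,2.3,0,0],
    [15,0,2.3,0,0],
  ],
)

```text
time_s: 33.5
position: [0.5493, -0.0076, 0.2076]
ee_rot: [-3.124, 0.001, 1.515]
wrist_force: [-18.4, 7.1, 15.5]
finger_gap: 0.148
```

Emit:
servo_tool(
  rows=[
    [15,0,-4,0,0],
    [15,0,-8,0,0],
    [20,0,-12,0,0],
    [30,0,-14,0,0],
    [40,0,-14,-2,0],
    [50,0,-14,-20,0],
    [50,0,-14,-45,0],
    [50,0,-14,-70,0],
    [50,0,-14,-95,0],
    [50,0,-14,-110,0],
  ],
)

```text
time_s: 34.5
position: [0.5429, -0.009, 0.3204]
ee_rot: [3.137, -0.0, 1.512]
wrist_force: [-0.1, -0.1, -0.8]
finger_gap: 0.498
```

```bash
python3 - <<'E'
from h import *
p=[.4231,-.0643,1.529]
g=T(p,[(-12,0,0)])[0];delta(g[0],g[1],.3,p[2]+np.pi/2)
E
```

```text
t34.5 d [ -74.3 -116.3   19.9] spin -1.588 | pos [ 0.5429 -0.009   0.3204] yaw 1.512 F [-0.1 -0.1 -0.8] gap 42.4 j [ 0.12  0.72 -0.31  1.89  0.38  0.59 -0.5 ]
```

Emit:
servo_tool(
  rows=[
    [60,-4,-7,0,-0.14],
    [60,-12,-19,0,-0.28],
    [60,-22,-34,3,-0.42],
    [60,-33,-51,6,-0.57],
    [60,-44,-68,9,-0.72],
    [60,-54,-85,12,-0.87],
    [60,-63,-99,15,-1.02],
    [60,-70,-109,18,-1.17],
    [60,-74,-115,20,-1.32],
    [60,-74,-116,20,-1.47],
  ],
)

```text
time_s: 35.5
position: [0.4215, -0.0769, 0.2982]
ee_rot: [-3.14, 0.0, 2.987]
wrist_force: [-0.9, 1.3, 0.4]
finger_gap: 0.596
```

```bash
python3 - <<'E'
from h import *
p=[.4231,-.0643,1.529]
g=T(p,[(-12,0,0)])[0];delta(g[0],g[1],.198,p[2]+np.pi/2)
snap("top","t21",(225,140,345,240),6)
snap("scene","s21",(225,150,345,255),6)
E
```

```text
t35.5 d [ -1.    0.9 100.2] spin -0.113 | pos [ 0.4215 -0.0769  0.2982] yaw 2.987 F [-0.9  1.3  0.4] gap 50.7 j [ 0.45  0.71 -0.61  2.23  0.94  0.48  0.5 ]
```

View pics/t21.png

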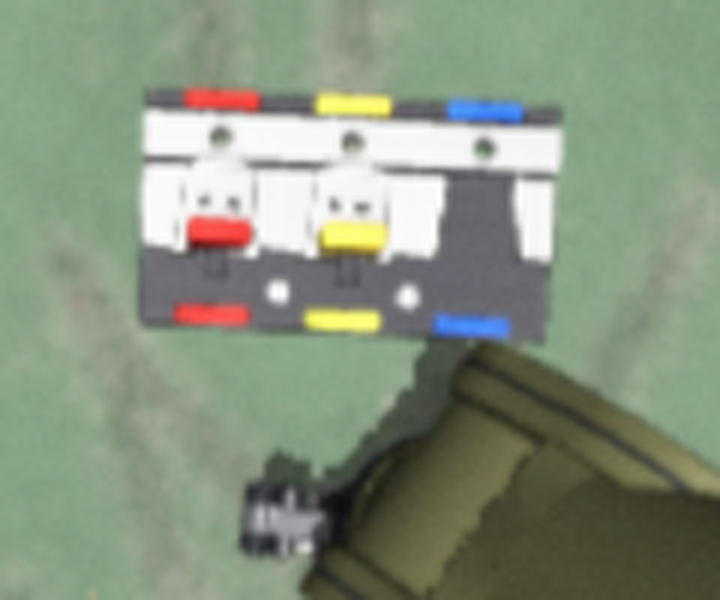

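View pics/s21.png

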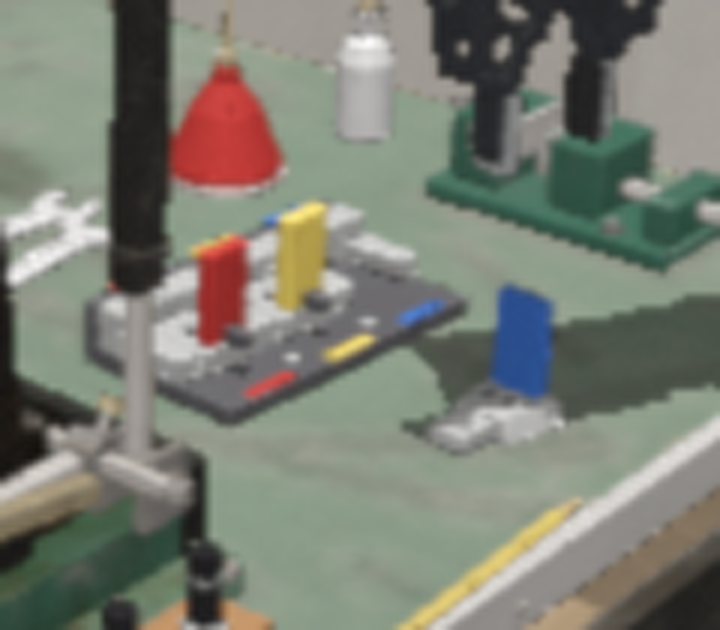

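Emit:
servo_tool(
  rows=[
    [60,-1,1,10,-0.05],
    [60,-1,1,30,-0.1],
    [60,-1,1,50,-0.113],
    [60,-1,1,68,-0.113],
    [60,-1,1,82,-0.113],
    [60,-1,1,92,-0.113],
    [60,-1,1,98,-0.113],
    [60,-1,1,100,-0.113],
    [60,-1,1,100,-0.113],
    [60,-1,1,100,-0.113],
  ],
)

```text
time_s: 36.6
position: [0.4233, -0.075, 0.1985]
ee_rot: [3.142, 0.001, 3.094]
wrist_force: [-0.4, -0.7, 1.1]
finger_gap: 0.601
```

```bash
python3 - <<'E'
from h import *
p=[.4231,-.0643,1.529]
g=T(p,[(-12,0,0)])[0];delta(g[0],g[1],.198,p[2]+np.pi/2)
snap("scene","s22",(265,170,345,235),9)
E
```

```text
t36.6 d [ 0.7 -1.3  0.5] spin -0.005 | pos [ 0.4233 -0.075   0.1985] yaw 3.094 F [-0.4 -0.7  1.1] gap 51.1 j [ 0.29  0.9  -0.36  2.27  1.56  0.28  0.02]
```

View pics/s22.png

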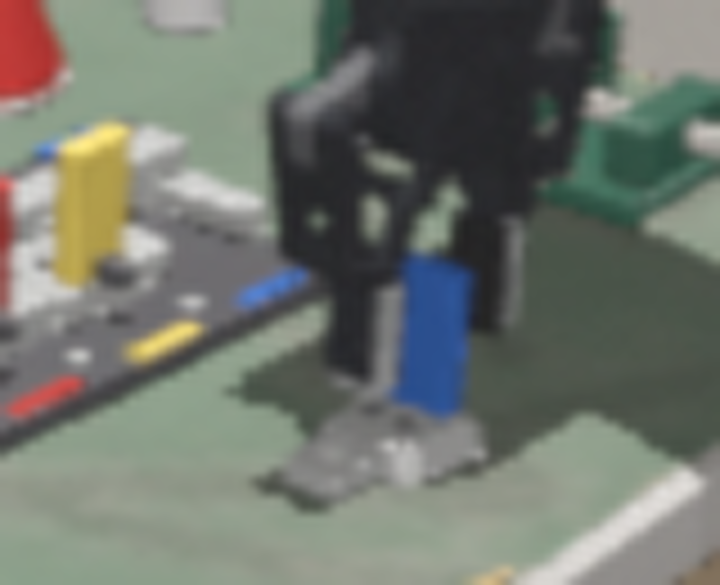

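Emit:
servo_tool(
  rows=[
    [60,0.7,-1,0.5,0],
    [60,0.7,-1,0.5,0],
    [40,0.7,-1,0.5,0],
    [20,0.7,-1,0.5,0],
    [0,0.7,-1,0.5,0],
    [0,0.7,-1,0.5,0],
    [0,0.7,-1,0.5,0],
    [0,0.7,-1,0.5,0],
    [0,0.7,-1,0.5,0],
    [0,0.7,-1,0.5,0],
  ],
  force=50,
)

```text
time_s: 37.65
position: [0.4223, -0.0759, 0.1978]
ee_rot: [3.142, 0.0, 3.096]
wrist_force: [0.5, -0.2, 3.6]
finger_gap: 0.107
```

Emit:
servo_tool(
  rows=[
    [0,0,0,-10,0],
    [0,0,0,-22,0],
    [0,0,0,-35,0],
    [0,0,0,-50,0],
    [0,0,0,-65,0],
    [0,0,0,-80,0],
    [0,0,0,-90,0],
    [0,0,0,-97,0],
    [0,0,0,-100,0],
    [0,0,0,-100,0],
  ],
)

```text
time_s: 38.65
position: [0.4221, -0.076, 0.2976]
ee_rot: [3.142, -0.0, 3.096]
wrist_force: [-0.2, 0.4, -2.7]
finger_gap: 0.109
```

```bash
python3 - <<'E'
from h import *
from plant import arm
g=st(-49,-54);delta(g[0],g[1],.298,1.513)
E
```

```text
t38.6 d [-77.7 -34.8  -0.4] spin 1.583 | pos [ 0.4221 -0.076   0.2976] yaw 3.096 F [-0.2  0.4 -2.7] gap 9.2 j [ 0.44  0.71 -0.59  2.23  0.92  0.47  0.63]
```

Emit:
servo_tool(
  rows=[
    [0,-4,-2,0,0.14],
    [0,-12,-5,0,0.28],
    [0,-23,-10,0,0.42],
    [0,-34,-15,0,0.57],
    [0,-46,-20,0,0.72],
    [0,-57,-26,0,0.87],
    [0,-67,-30,0,1.02],
    [0,-74,-33,0,1.17],
    [0,-77,-35,0,1.32],
    [0,-78,-35,0,1.46],
  ],
)

```text
time_s: 39.65
position: [0.4986, -0.1147, 0.2968]
ee_rot: [-3.14, 0.0, 1.63]
wrist_force: [-0.8, 0.8, -3.0]
finger_gap: 0.11
```

Emit:
servo_tool(
  rows=[
    [0,0,0,8,0.1],
    [0,0,0,20,0.123],
    [0,0,0,32,0.123],
    [0,0,0,44,0.123],
    [0,0,0,56,0.123],
    [0,0,0,66,0.123],
    [0,0,0,74,0.123],
    [0,0,0,80,0.123],
    [0,0,0,80,0.123],
    [0,0,0,80,0.123],
  ],
)

```text
time_s: 40.65
position: [0.4986, -0.1145, 0.2178]
ee_rot: [3.141, -0.0, 1.513]
wrist_force: [0.6, -0.9, -2.4]
finger_gap: 0.111
```

```bash
python3 - <<'E'
from h import *
from plant import arm
g=st(-49,-54);delta(g[0],g[1],.208,1.513)
snap("scene","s23",(225,170,315,240),8)
E
```

```text
t40.6 d [ 0.1 -0.5  9.8] spin -0.0 | pos [ 0.4986 -0.1145  0.2178] yaw 1.513 F [ 0.6 -0.9 -2.4] gap 9.4 j [ 0.23  0.86 -0.15  2.04  0.44  0.27 -0.36]
```

View pics/s23.png

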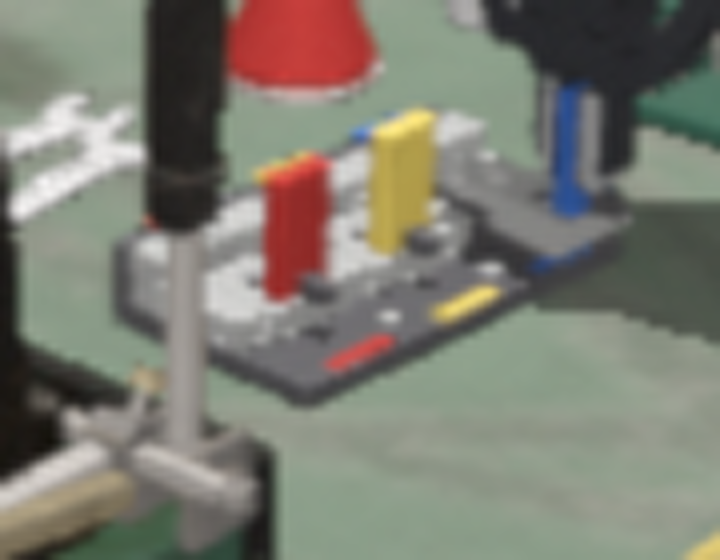

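Emit:
servo_tool(
  rows=[
    [0,0,0,4,0],
    [0,0,0,7,0],
    [0,0,0,9,0],
    [0,0,0,9.8,0],
    [0,0,0,9.8,0],
    [0,0,0,9.8,0],
    [15,0,0,9.8,0],
    [15,0,0,9.8,0],
    [15,0,2,9.8,0],
    [15,0,4,9.8,0],
  ],
)

```text
time_s: 41.7
position: [0.5014, -0.1147, 0.2079]
ee_rot: [-3.138, 0.001, 1.513]
wrist_force: [-4.1, 1.2, 3.5]
finger_gap: 0.153
```

Emit:
servo_tool(
  rows=[
    [15,0,4,0,0],
    [15,0,7,0,0],
    [15,0,10,0,0],
    [15,0,13,0,0],
    [15,0,16,0,0],
    [15,0,19,0,0],
    [15,0,22,0,0],
    [15,0,25,0,0],
    [15,0,28,0,0],
    [15,0,28,0,0],
  ],
)

```text
time_s: 42.7
position: [0.531, -0.1163, 0.2079]
ee_rot: [3.141, -0.0, 1.513]
wrist_force: [-1.1, 0.1, -0.6]
finger_gap: 0.148
```

```bash
python3 - <<'E'
from h import *
from plant import arm
g=st(-12,-54);delta(g[0],g[1],.208,1.513)
snap("scene","s24",(225,170,315,240),8)
E
```

```text
t42.7 d [ 0.   4.  -0.1] spin -0.0 | pos [ 0.531  -0.1163  0.2079] yaw 1.513 F [-1.1  0.1 -0.6] gap 12.6 j [ 0.24  0.9  -0.18  1.94  0.43  0.34 -0.34]
```

View pics/s24.png

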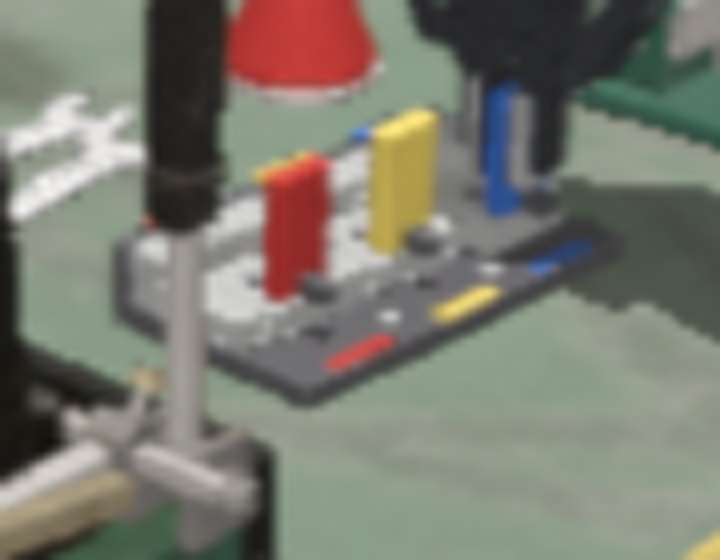

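Emit:
servo_tool(
  rows=[
    [15,0,1,0,0],
    [15,0,2,0,0],
    [15,0,3,0,0],
    [15,0,4,0,0],
    [15,0,5,0,0],
    [15,0,6,0,0],
    [15,0,7,0,0],
    [15,0,8,0,0],
    [15,0,8,0,0],
    [15,0,8,0,0],
  ],
)

```text
time_s: 43.75
position: [0.5368, -0.1163, 0.2077]
ee_rot: [-3.137, -0.0, 1.513]
wrist_force: [-8.3, 3.4, 5.6]
finger_gap: 0.154
```

Emit:
servo_tool(
  rows=[
    [15,0,0.5,0,0],
    [15,0,1,0,0],
    [15,0,1.5,0,0],
    [15,0,2,0,0],
    [15,0,2.5,0,0],
    [15,0,3,0,0],
    [15,0,3,0,0],
    [15,0,3,0,0],
    [15,0,3,0,0],
    [15,0,3,0,0],
  ],
)

```text
time_s: 44.75
position: [0.5395, -0.1162, 0.2077]
ee_rot: [-3.136, -0.0, 1.513]
wrist_force: [-8.8, 3.5, 6.2]
finger_gap: 0.149
```

```bash
python3 - <<'E'
from h import *
from plant import arm
g=st(-12,-54);delta(g[0],g[1],.208,1.513)
E
```

```text
t44.8 d [-0.6 -4.4 -0.3] spin 0.0 | pos [ 0.5395 -0.1162  0.2077] yaw 1.513 F [-8.8  3.5  6.2] gap 12.6 j [ 0.24  0.91 -0.19  1.91  0.42  0.37 -0.33]
```

Emit:
servo_tool(
  rows=[
    [15,0,1,0,0],
    [15,0,2,0,0],
    [15,0,3,0,0],
    [15,0,3.5,0,0],
    [15,0,4,0,0],
    [15,0,4.5,0,0],
    [15,0,5,0,0],
    [15,0,5,0,0],
    [15,0,5,0,0],
    [15,0,5,0,0],
  ],
)

```text
time_s: 45.75
position: [0.5417, -0.1164, 0.2073]
ee_rot: [-3.128, 0.0, 1.513]
wrist_force: [-13.7, 4.9, 11.1]
finger_gap: 0.149
```

```bash
python3 - <<'E'
from h import *
from plant import arm
g=st(-12,-54);delta(g[0],g[1],.208,1.513)
E
```

```text
t45.8 d [-0.5 -6.6 -0.6] spin -0.0 | pos [ 0.5417 -0.1164  0.2073] yaw 1.513 F [-13.7   4.9  11.1] gap 12.7 j [ 0.24  0.91 -0.19  1.9   0.42  0.38 -0.33]
```

Emit:
servo_tool(
  rows=[
    [15,0,1,0,0],
    [15,0,2,0,0],
    [15,0,3,0,0],
    [15,0,3,0,0],
    [15,0,3,0,0],
    [15,0,3,0,0],
    [15,0,3,0,0],
    [15,0,3,0,0],
    [15,0,3,0,0],
    [15,0,3,0,0],
  ],
)

```text
time_s: 46.75
position: [0.5427, -0.1166, 0.207]
ee_rot: [-3.122, 0.001, 1.513]
wrist_force: [-18.1, 4.4, 14.0]
finger_gap: 0.15
```

Emit:
servo_tool(
  rows=[
    [15,0,-4,0,0],
    [15,0,-8,0,0],
    [20,0,-12,0,0],
    [30,0,-14,0,0],
    [40,0,-14,-2,0],
    [50,0,-14,-20,0],
    [50,0,-14,-50,0],
    [50,0,-14,-90,0],
    [50,0,-14,-130,0],
    [50,0,-14,-170,0],
  ],
)

```text
time_s: 47.75
position: [0.5359, -0.1168, 0.38]
ee_rot: [3.14, -0.0, 1.513]
wrist_force: [0.6, -0.4, -0.5]
finger_gap: 0.504
```

```bash
python3 - <<'E'
from h import *
from plant import arm
delta(.38,.2,.48,0)
c=arm.camera("top")
bx=(225,140,345,240)
S=[((a[0],a[1],a[2]+10),(b[0],b[1],b[2]+10)) for a,b in hold_segs()]
overlay(c,"t25",bx,6,[([*st(0,y),RAIL[2]],S,(255,0,255)) for y in(54,0,-54)])
snap("top","t25b",(100,190,220,270),6)
snap("scene","s25",(205,220,285,300),7)
E
```

```text
t47.8 d [ 307.2 -173.9 -100.3] spin 1.513 | pos [ 0.5359 -0.1168  0.38  ] yaw 1.513 F [ 0.6 -0.4 -0.5] gap 42.9 j [ 0.34  0.63 -0.34  1.82  0.3   0.73 -0.23]
```

View pics/t25.png

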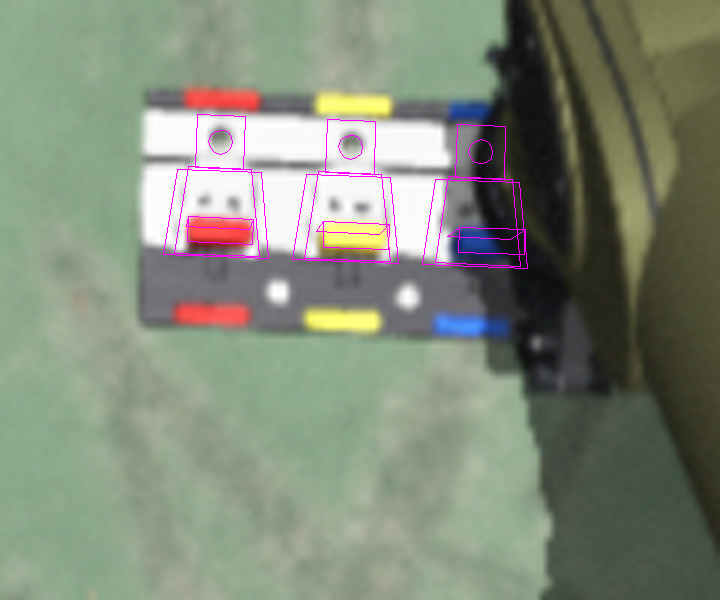

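View pics/t25b.png

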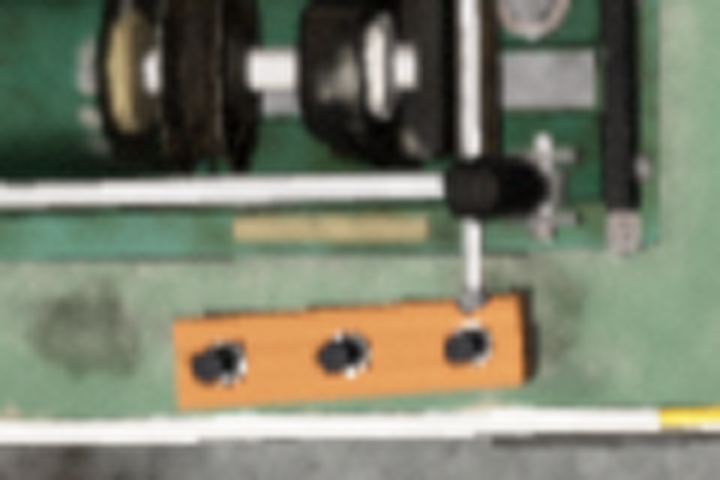

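View pics/s25.png

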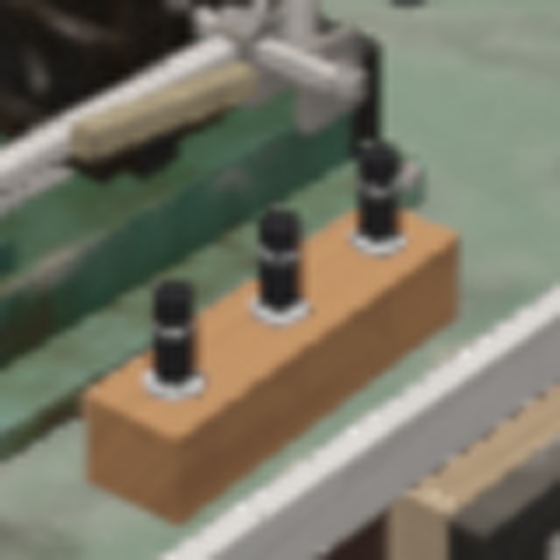

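```bash
python3 - <<'E'
from h import *
from plant import arm
c=arm.camera("top");c2=arm.camera("scene");cs={"top":c,"scene":c2}
bx=(100,190,220,270);r=lambda u:raw(u,bx,6)
P=[((18,70,32),(174,322)),((18,-70,32),(521,294)),((-18,-70,32),(525,383)),((-18,70,32),(180,410)),
((0,50,66),(207,367)),((0,0,66),(333,355)),((0,-50,66),(459,347))]
p,e=fit(cs,[("top",m,r(u)) for m,u in P],[.37,.25,0]);print(p,e.round(2).tolist())
a=np.linspace(0,6.283,17);S=[]
def ring(R,y,z):
    q=[(R*np.cos(t),y+R*np.sin(t),z) for t in a]; S.extend(zip(q[:-1],q[1:]))
for y in(50,0,-50): ring(9,y,35);ring(7,y,66)
Q=[(18,70,32),(18,-70,32),(-18,-70,32),(-18,70,32)];S.extend((Q[i],Q[(i+1)%4]) for i in range(4))
overlay(c,"t26",bx,6,[(p,S,(255,0,255))]); overlay(c2,"s26",(205,220,285,300),7,[(p,S,(255,0,255))])
for y in(50,0,-50): print(y,T(p,[(0,y,0)])[0])
# triangulate rod ball
f=lambda X: np.concatenate([proj(c,X)[0]-np.array(r((470,300))),proj(c2,X)[0]+[0,0]-np.array(raw((413,170),(205,220),7))])
print("ball",least_squares(f,[.4,.2,.05]).x)
E
```

```text
[0.37794277 0.24565914 0.05749426] [[0.03, -0.17], [-0.39, -0.03], [-0.03, -0.05], [-0.04, 0.0], [0.02, -0.03], [0.15, 0.3], [0.25, -0.03]]
50 [0.37506964 0.29557653 0.        ]
0 [0.37794277 0.24565914 0.        ]
-50 [0.3808159  0.19574176 0.        ]
ball [0.38884418 0.18650213 0.04971769]
```

View pics/t26.png

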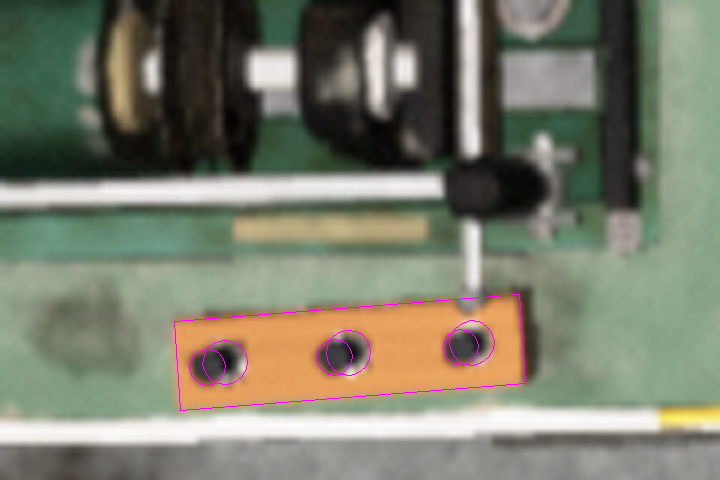

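View pics/s26.png

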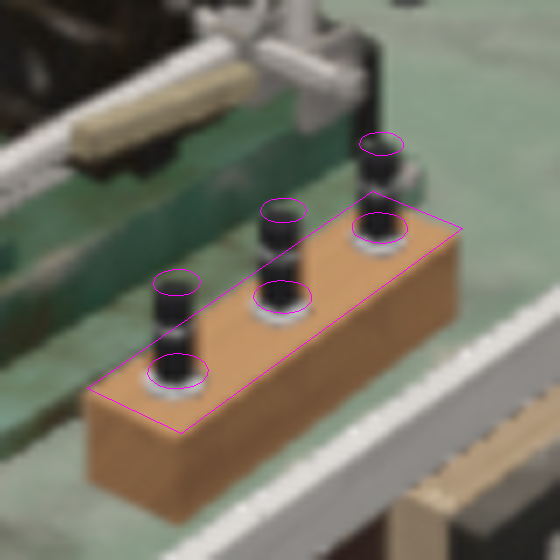

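```bash
python3 - <<'E'
from h import *
from plant import arm
c=arm.camera("top");c2=arm.camera("scene")
bx=(100,190,220,270);r=lambda u:raw(u,bx,6)
f=cv2.resize(c2["frame"][140:300,195:295,::-1],None,fx=5,fy=5,interpolation=cv2.INTER_CUBIC)
for uv,col in(((470,300),(255,0,255)),((470,200),(0,255,255)),((470,100),(255,255,0))):
  for z in np.arange(.02,.3,.02):
    X=back(c,r(uv),z); q=(proj(c2,X)[0]-[195,140]+.5+[0,1.3])*5
    cv2.circle(f,(int(q[0]),int(q[1])),2,col,-1)
    if col==(255,0,255) and z<.3: print(round(z,2),X.round(3),q.round())
cv2.imwrite("pics/s27.png",f[:600])
f=cv2.resize(c["frame"][170:260,150:240,::-1],None,fx=7,fy=7,interpolation=cv2.INTER_LANCZOS4); cv2.imwrite("pics/t27.png",f[:600])
E
```

```text
0.02 [0.397 0.198 0.02 ] [289. 587.]
0.04 [0.398 0.195 0.04 ] [293. 546.]
0.06 [0.399 0.193 0.06 ] [296. 504.]
0.08 [0.4  0.19 0.08] [299. 462.]
0.1 [0.4   0.187 0.1  ] [303. 420.]
0.12 [0.401 0.184 0.12 ] [306. 377.]
0.14 [0.402 0.181 0.14 ] [310. 334.]
0.16 [0.403 0.179 0.16 ] [313. 290.]
0.18 [0.403 0.176 0.18 ] [317. 245.]
0.2 [0.404 0.173 0.2  ] [321. 200.]
0.22 [0.405 0.17  0.22 ] [324. 155.]
0.24 [0.406 0.167 0.24 ] [328. 108.]
0.26 [0.406 0.165 0.26 ] [332.  62.]
0.28 [0.407 0.162 0.28 ] [336.  14.]
```

View pics/s27.png

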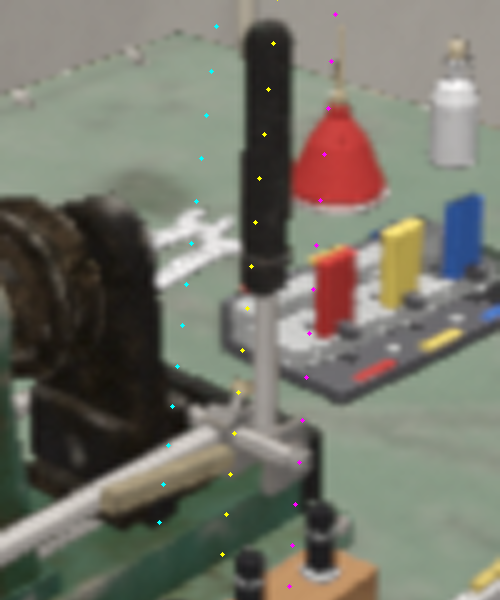

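View pics/t27.png

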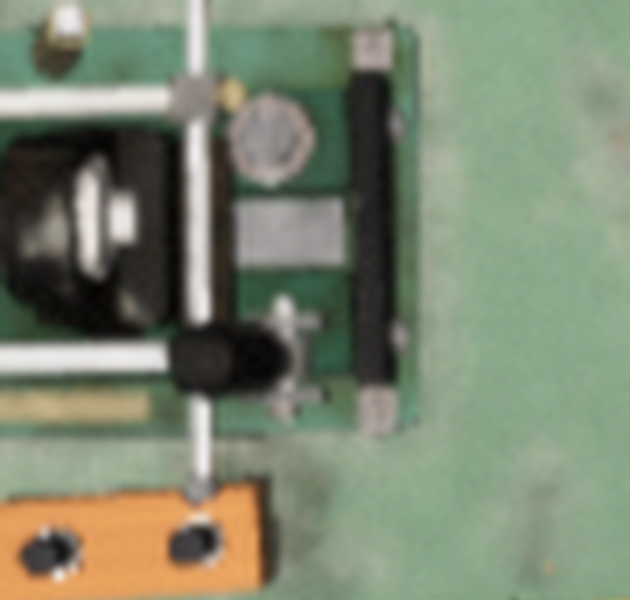

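```bash
python3 - <<'E'
from h import *
delta(.378,.2457,.48,np.pi)
E
```

```text
t48.1 d [ 352.7 -178.1 -102.9] spin -1.629 | pos [ 0.5351 -0.1167  0.3767] yaw 1.513 F [ 0.3 -0.9  0.4] gap 42.6 j [ 0.34  0.64 -0.34  1.83  0.3   0.73 -0.23]
```

Emit:
servo_tool(
  rows=[
    [50,10,-5,-30,-0.1],
    [50,30,-15,-60,-0.22],
    [50,60,-30,-85,-0.36],
    [50,90,-46,-103,-0.5],
    [50,122,-62,-103,-0.64],
    [50,155,-79,-103,-0.79],
    [50,190,-96,-103,-0.93],
    [50,225,-114,-103,-1.08],
    [50,260,-131,-103,-1.22],
    [50,290,-146,-103,-1.36],
  ],
)

```text
time_s: 49.1
position: [0.4055, 0.1829, 0.4799]
ee_rot: [-3.141, -0.002, 2.88]
wrist_force: [1.2, 0.2, -0.1]
finger_gap: 0.498
```

```bash
python3 - <<'E'
from h import *
delta(.378,.2457,.48,np.pi)
E
```

```text
t49.1 d [42.8 53.5 -0. ] spin -0.262 | pos [0.4055 0.1829 0.4799] yaw 2.88 F [ 1.2  0.2 -0.1] gap 42.3 j [ 0.04  0.44 -0.83  1.95  0.4   0.92  0.32]
```

Emit:
servo_tool(
  rows=[
    [40,15,20,0,-0.1],
    [40,32,40,0,-0.2],
    [40,41,51,0,-0.262],
    [40,43,53.5,15,-0.262],
    [40,43,53.5,45,-0.262],
    [40,43,53.5,80,-0.262],
    [40,43,53.5,115,-0.262],
    [40,43,53.5,145,-0.262],
    [40,43,53.5,168,-0.262],
    [40,43,53.5,180,-0.262],
  ],
)

```text
time_s: 50.1
position: [0.379, 0.2434, 0.2983]
ee_rot: [-3.138, -0.004, 3.134]
wrist_force: [0.2, -0.6, 0.3]
finger_gap: 0.401
```

```bash
python3 - <<'E'
from h import *
delta(.378,.2457,.213,np.pi)
snap("scene","s28",(185,200,295,300),6)
E
```

```text
t50.1 d [ 0.7  2.6 85.3] spin -0.007 | pos [0.379  0.2434 0.2983] yaw 3.134 F [ 0.2 -0.6  0.3] gap 34.1 j [-0.31  0.72 -0.59  2.16  0.85  0.51  0.  ]
```

View pics/s28.png

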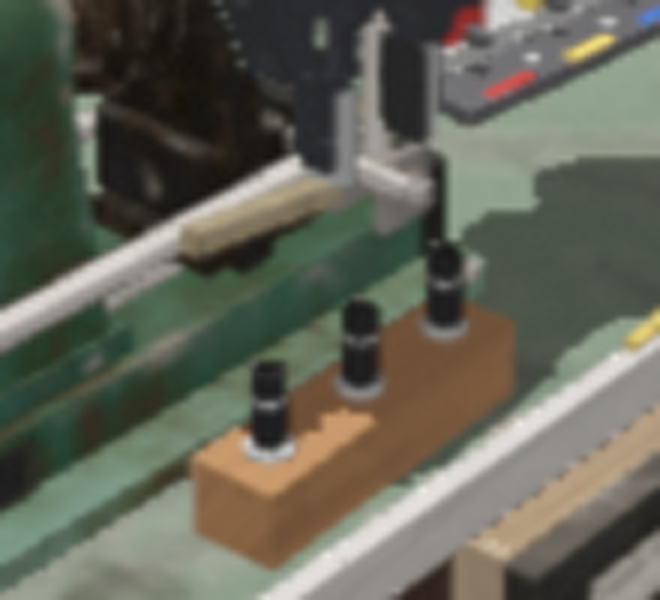

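Emit:
servo_tool(
  rows=[
    [40,0,1,15,0],
    [40,0,1,32,0],
    [40,0,1,48,0],
    [40,0,1,62,0],
    [40,0,1,72,0],
    [40,0,1,79,0],
    [40,0,1,83,0],
    [40,0,1,85,0],
    [40,0,1,85,0],
    [40,0,1,85,0],
  ],
)

```text
time_s: 51.15
position: [0.3794, 0.2454, 0.2161]
ee_rot: [3.141, 0.0, 3.135]
wrist_force: [0.7, 0.4, 0.3]
finger_gap: 0.396
```

```bash
python3 - <<'E'
from h import *
from plant import arm
delta(.378,.2457,.213,np.pi)
snap("scene","s29",(205,210,285,290),7)
E
```

```text
t51.1 d [1.4 0.3 3.1] spin -0.007 | pos [0.3794 0.2454 0.2161] yaw 3.135 F [0.7 0.4 0.3] gap 33.6 j [-0.48  0.86 -0.32  2.21  1.17  0.26 -0.28]
```

View pics/s29.png

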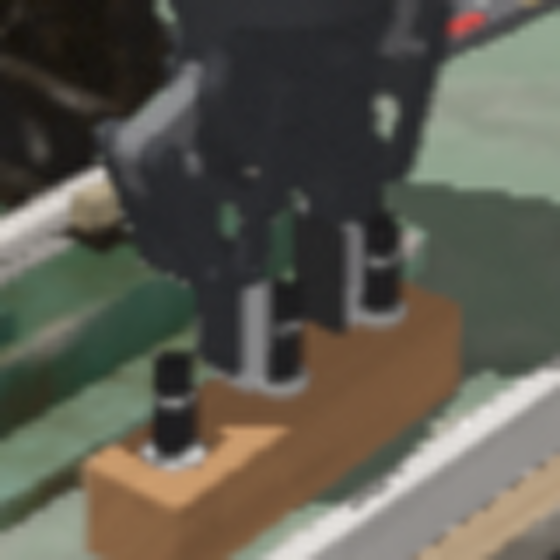

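Emit:
servo_tool(
  rows=[
    [40,1,0,2,-0.007],
    [40,1,0,2.5,-0.007],
    [40,1,0,2.5,-0.007],
    [25,1,0,2.5,-0.007],
    [10,1,0,2.5,-0.007],
    [0,1,0,2.5,-0.007],
    [0,1,0,2.5,-0.007],
    [0,1,0,2.5,-0.007],
    [0,1,0,2.5,-0.007],
    [0,1,0,2.5,-0.007],
  ],
  force=40,
)

```text
time_s: 52.2
position: [0.3783, 0.2454, 0.2135]
ee_rot: [3.141, 0.0, -3.141]
wrist_force: [-0.3, 0.4, 4.5]
finger_gap: 0.152
```

```bash
python3 - <<'E'
from h import *
from plant import arm
delta(.378,.2457,.213,np.pi)
snap("scene","s30",(205,210,285,290),7)
E
```

```text
t52.2 d [0.3 0.3 0.5] spin 0.0 | pos [0.3783 0.2454 0.2135] yaw -3.141 F [-0.3  0.4  4.5] gap 12.9 j [-0.49  0.86 -0.3   2.21  1.19  0.25 -0.3 ]
```

View pics/s30.png

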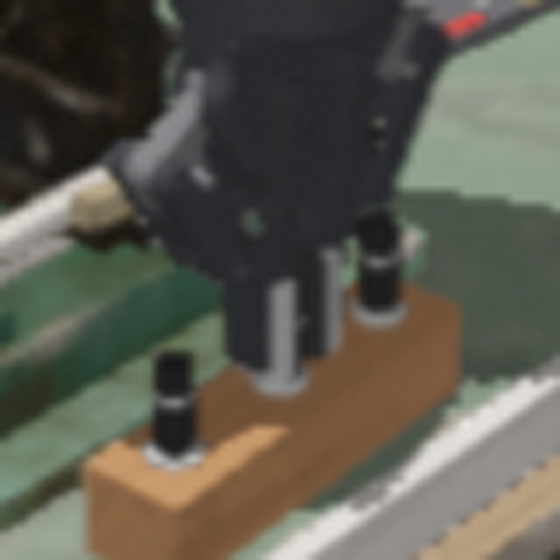

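Emit:
servo_tool(
  rows=[
    [0,0,0,-6,0],
    [0,0,0,-16,0],
    [0,0,0,-30,0],
    [0,0,0,-55,0],
    [0,0,0,-90,0],
    [0,0,0,-130,0],
    [0,0,0,-170,0],
    [0,0,0,-210,0],
    [0,0,0,-245,0],
    [0,0,0,-265,0],
  ],
)

```text
time_s: 53.25
position: [0.3783, 0.2456, 0.4808]
ee_rot: [3.14, 0.002, 3.142]
wrist_force: [-0.8, 0.6, -0.7]
finger_gap: 0.146
```

```bash
python3 - <<'E'
from h import *
g=st(29,0);delta(g[0],g[1],.48,np.pi)
E
```

```text
t53.2 d [-200.9 -310.6    0.6] spin -0.0 | pos [0.3783 0.2456 0.4808] yaw 3.142 F [-0.8  0.6 -0.7] gap 12.5 j [-0.08  0.46 -0.9   1.94  0.45  0.95  0.38]
```

Emit:
servo_tool(
  rows=[
    [0,-8,-12,0,0],
    [0,-25,-38,0,0],
    [0,-47,-73,0,0],
    [0,-72,-112,0,0],
    [0,-98,-152,0,0],
    [0,-124,-192,0,0],
    [0,-150,-232,0,0],
    [0,-174,-270,0,0],
    [0,-192,-297,0,0],
    [0,-201,-310.6,0,0],
  ],
)

```text
time_s: 54.25
position: [0.5805, -0.0694, 0.477]
ee_rot: [-3.14, -0.001, 3.136]
wrist_force: [-0.4, 0.1, -0.6]
finger_gap: 0.149
```

Emit:
servo_tool(
  rows=[
    [0,0,0,10,0],
    [0,0,0,30,0],
    [0,0,0,60,0],
    [0,0,0,90,0],
    [0,0,0,120,0],
    [0,0,0,148,0],
    [0,0,0,170,0],
    [0,0,0,182,0],
    [0,0,0,185,0],
    [0,0,0,185,0],
  ],
)

```text
time_s: 55.25
position: [0.5792, -0.0645, 0.2935]
ee_rot: [3.141, -0.0, -3.14]
wrist_force: [0.4, -0.4, 0.3]
finger_gap: 0.146
```

```bash
python3 - <<'E'
from h import *
from plant import arm
g=st(29,0);delta(g[0],g[1],.26,np.pi)
snap("scene","s31",(215,140,335,240),6)
c=snap("top","t31",(225,140,345,240),6)
s=arm.state();print(s["ee_rot"])
E
```

```text
t55.2 d [ 0.1 -0.5 33.5] spin 0.001 | pos [ 0.5792 -0.0645  0.2935] yaw -3.14 F [ 0.4 -0.4  0.3] gap 12.4 j [ 0.42  0.87 -0.7   1.78  0.77  0.79  0.9 ]
[ 3.14113003e+00  1.88400448e-03 -3.14107013e+00]
```

View pics/s31.png

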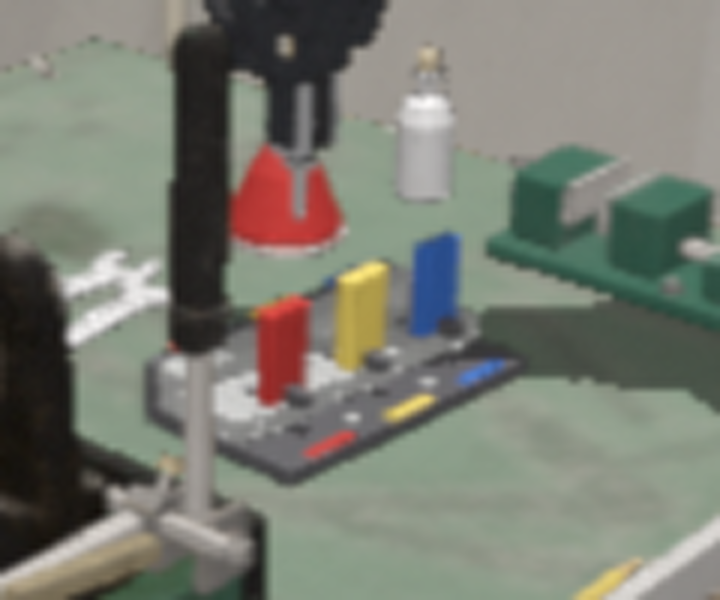

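View pics/t31.png

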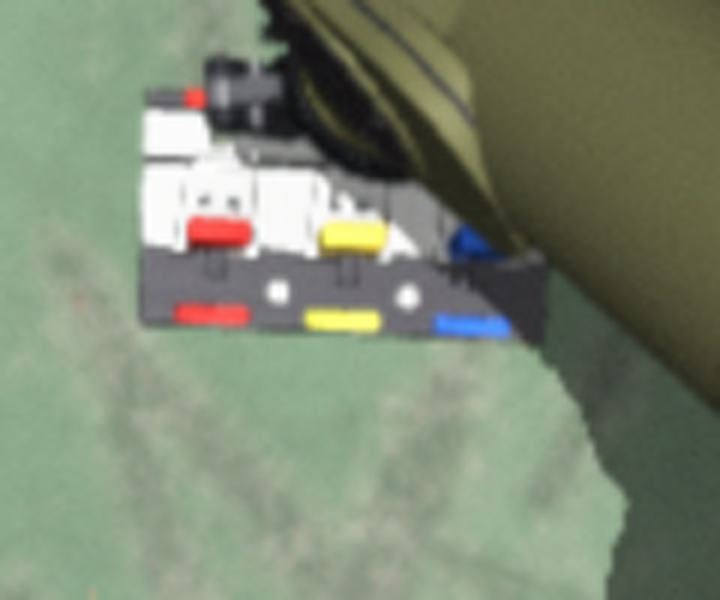

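Emit:
servo_tool(
  rows=[
    [0,0,0,8,0],
    [0,0,0,18,0],
    [0,0,0,28,0],
    [0,0,0,36,0],
    [0,0,0,41,0],
    [0,0,0,44,0],
    [0,0,0,45,0],
    [0,0,0,45,0],
    [0,0,0,45,0],
    [0,0,0,45,0],
  ],
)

```text
time_s: 56.35
position: [0.5795, -0.0652, 0.2487]
ee_rot: [3.142, 0.001, -3.141]
wrist_force: [-0.0, 0.1, 0.7]
finger_gap: 0.151
```

```bash
python3 - <<'E'
from h import *
from plant import arm
g=st(29,0);delta(g[0],g[1],.2475,np.pi)
s=arm.state();c=arm.camera("scene")
bx=(230,150,310,220);k=9
overlay(c,"s32",bx,k,[(RAIL,rail_segs(),(0,255,255))])
f=cv2.imread("pics/s32.png")
t=s["position"]
P=np.array([t-[0,0,.2095],t-[0,0,.1815]])
q=((proj(c,P)-[bx[0],bx[1]]+.5)*k-.5).astype(int); cv2.line(f,q[0].tolist(),q[1].tolist(),(255,0,255),1)
f2=f.copy()
cv2.imwrite("pics/s32.png",f2)
snap("scene","s32b",bx,k)
E
```

```text
t56.4 d [0.3 0.2 1.2] spin 0.0 | pos [ 0.5795 -0.0652  0.2487] yaw -3.141 F [-0.   0.1  0.7] gap 12.8 j [ 0.39  0.93 -0.65  1.8   0.83  0.71  0.85]
```

View pics/s32.png

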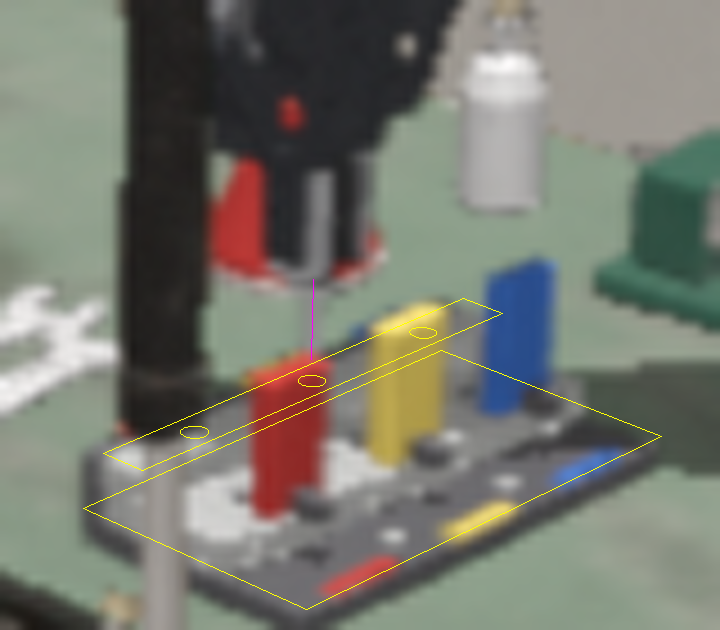

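View pics/s32b.png

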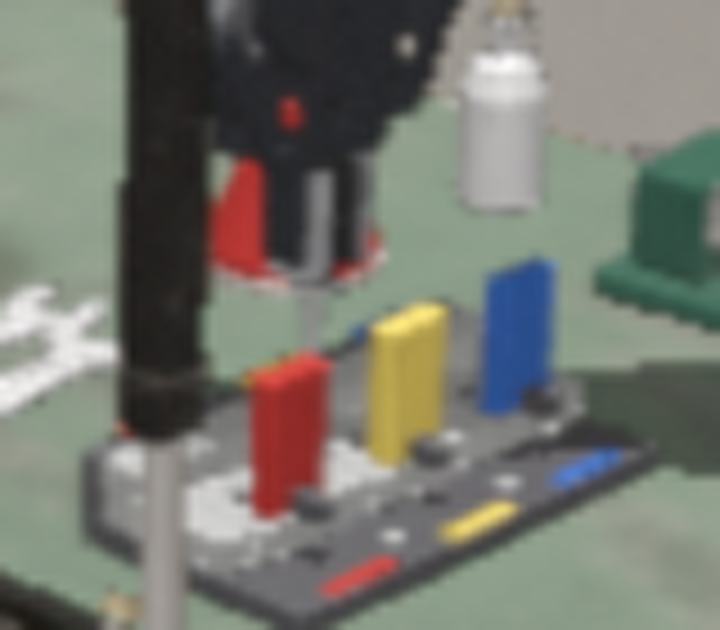

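Emit:
servo_tool(
  rows=[
    [0,0.3,0,2,0],
    [0,0.3,0,4,0],
    [0,0.3,0,6,0],
    [0,0.3,0,8,0],
    [0,0.3,0,10,0],
    [0,0.3,0,12,0],
    [0,0.3,0,13,0],
    [0,0.3,0,13,0],
    [0,0.3,0,13,0],
    [0,0.3,0,13,0],
  ],
)

```text
time_s: 57.45
position: [0.5791, -0.0651, 0.2355]
ee_rot: [3.141, 0.0, -3.141]
wrist_force: [0.7, -0.4, -0.4]
finger_gap: 0.147
```

```bash
python3 - <<'E'
from h import *
from plant import arm
g=st(29,0);delta(g[0],g[1],.2135,np.pi)
E
```

```text
t57.5 d [-0.1  0.2 22. ] spin 0.0 | pos [ 0.5791 -0.0651  0.2355] yaw -3.141 F [ 0.7 -0.4 -0.4] gap 12.5 j [ 0.38  0.95 -0.63  1.8   0.85  0.69  0.83]
```

Emit:
servo_tool(
  rows=[
    [0,0,0,3,0],
    [0,0,0,6,0],
    [0,0,0,9,0],
    [0,0,0,12,0],
    [0,0,0,15,0],
    [0,0,0,17,0],
    [0,0,0,19,0],
    [0,0,0,20,0],
    [0,0,0,20.5,0],
    [0,0,0,20.5,0],
  ],
)

```text
time_s: 58.45
position: [0.579, -0.0652, 0.2149]
ee_rot: [3.141, 0.0, -3.141]
wrist_force: [-0.2, 0.3, -0.8]
finger_gap: 0.148
```

```bash
python3 - <<'E'
from h import *
from plant import arm
g=st(29,0);delta(g[0],g[1],.2135,np.pi)
snap("scene","s33",(230,150,310,220),9)
E
```

```text
t58.5 d [-0.1  0.2  1.4] spin 0.0 | pos [ 0.579  -0.0652  0.2149] yaw -3.141 F [-0.2  0.3 -0.8] gap 12.6 j [ 0.37  0.98 -0.6   1.81  0.89  0.65  0.8 ]
```

View pics/s33.png

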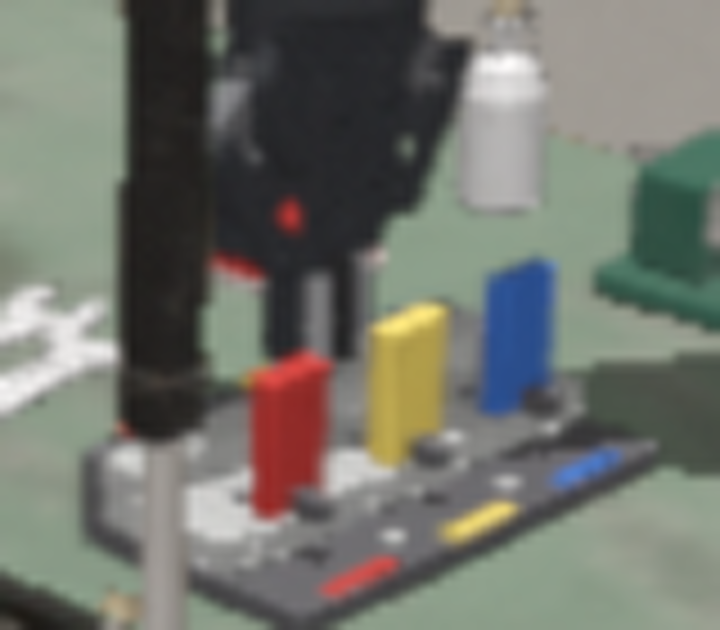

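Emit:
servo_tool(
  rows=[
    [0,0,0,0.7,0],
    [0,0,0,1.2,0],
    [0,0,0,1.2,0],
    [10,0,0,1.2,0],
    [25,0,0,1.2,0],
    [35,0,0,1.2,0],
    [35,0,0,-10,0],
    [35,0,0,-35,0],
    [35,0,0,-65,0],
    [35,0,0,-90,0],
  ],
)

```text
time_s: 59.5
position: [0.5791, -0.0649, 0.3071]
ee_rot: [3.141, 0.001, -3.141]
wrist_force: [-0.1, -0.3, -0.1]
finger_gap: 0.348
```

```bash
python3 - <<'E'
from h import *
from plant import arm
delta(.375,.2956,.48,np.pi)
snap("scene","s34",(230,150,310,220),9)
E
```

```text
t59.5 d [ 203.7  360.7 -173. ] spin 0.001 | pos [ 0.5791 -0.0649  0.3071] yaw -3.141 F [-0.1 -0.3 -0.1] gap 29.6 j [ 0.43  0.85 -0.71  1.77  0.75  0.81  0.92]
```

View pics/s34.png

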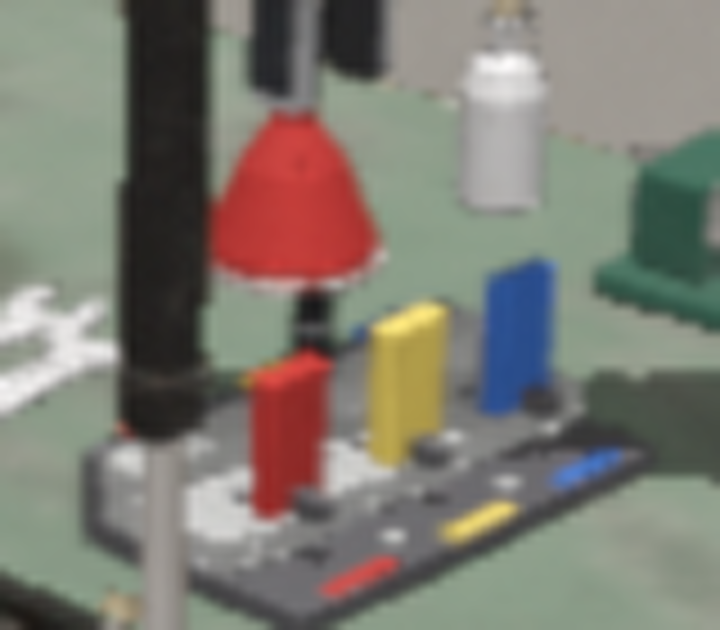

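Emit:
servo_tool(
  rows=[
    [40,5,9,-40,0],
    [40,18,32,-85,0],
    [40,38,67,-125,0],
    [40,60,106,-155,0],
    [40,83,146,-173,0],
    [40,106,187,-173,0],
    [40,129,228,-173,0],
    [40,152,268,-173,0],
    [40,175,309,-173,0],
    [40,193,342,-173,0],
  ],
)

```text
time_s: 60.55
position: [0.3835, 0.2791, 0.4789]
ee_rot: [3.14, 0.001, -3.138]
wrist_force: [0.2, -0.3, 0.1]
finger_gap: 0.402
```

```bash
python3 - <<'E'
from h import *
from plant import arm
delta(.375,.2956,.30,np.pi)
E
```

```text
t60.5 d [  8.6  16.3 178.9] spin 0.003 | pos [0.3835 0.2791 0.4789] yaw -3.138 F [ 0.2 -0.3  0.1] gap 34.2 j [-0.15  0.5  -0.88  1.88  0.46  0.98  0.34]
```

Emit:
servo_tool(
  rows=[
    [40,4,8,10,0],
    [40,9,16,35,0],
    [40,9,17,70,0],
    [40,9,17,105,0],
    [40,9,17,140,0],
    [40,9,17,165,0],
    [40,9,17,176,0],
    [40,9,17,179,0],
    [40,9,17,179,0],
    [40,9,17,179,0],
  ],
)

```text
time_s: 61.55
position: [0.3773, 0.2942, 0.3001]
ee_rot: [3.14, 0.002, -3.142]
wrist_force: [0.6, -0.2, -0.0]
finger_gap: 0.399
```

```bash
python3 - <<'E'
from h import *
from plant import arm
delta(.375,.2956,.2135,np.pi)
c=snap("top","t35",(100,190,220,270),6)
snap("scene","s35",(205,210,285,290),7)
E
```

```text
t61.5 d [ 2.4  1.3 86.6] spin 0.0 | pos [0.3773 0.2942 0.3001] yaw -3.142 F [ 0.6 -0.2 -0. ] gap 33.9 j [-0.38  0.74 -0.62  2.08  0.82  0.57 -0.02]
```

View pics/s35.png

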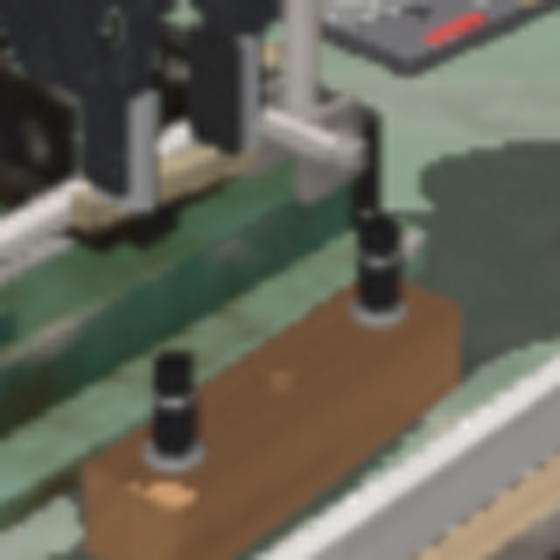

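Emit:
servo_tool(
  rows=[
    [40,2,1,15,0],
    [40,2,1,32,0],
    [40,2,1,48,0],
    [40,2,1,62,0],
    [40,2,1,72,0],
    [40,2,1,79,0],
    [40,2,1,83,0],
    [40,2,1,86,0],
    [40,2,1,86,0],
    [40,2,1,86,0],
  ],
)

```text
time_s: 62.65
position: [0.3751, 0.2948, 0.2132]
ee_rot: [3.141, 0.0, -3.141]
wrist_force: [0.5, 0.1, -0.1]
finger_gap: 0.398
```

```bash
python3 - <<'E'
from h import *
from plant import arm
delta(.375,.2956,.2135,np.pi)
E
```

```text
t62.6 d [ 0.1  0.8 -0.3] spin 0.0 | pos [0.3751 0.2948 0.2132] yaw -3.141 F [ 0.5  0.1 -0.1] gap 33.9 j [-0.52  0.88 -0.39  2.13  1.07  0.34 -0.25]
```

Emit:
servo_tool(
  rows=[
    [40,0,0.7,0,0],
    [40,0,0.7,0,0],
    [25,0,0.7,0,0],
    [10,0,0.7,0,0],
    [0,0,0.7,0,0],
    [0,0,0.7,0,0],
    [0,0,0.7,0,0],
    [0,0,0.7,0,0],
    [0,0,0.7,0,0],
    [0,0,0.7,0,0],
  ],
  force=40,
)

```text
time_s: 63.65
position: [0.375, 0.2955, 0.2131]
ee_rot: [3.141, 0.0, -3.141]
wrist_force: [-0.2, -0.6, 5.4]
finger_gap: 0.147
```

```bash
python3 - <<'E'
from h import *
from plant import arm
delta(.375,.2956,.2135,np.pi)
snap("scene","s36",(205,210,285,290),7)
E
```

```text
t63.6 d [ 0.   0.1 -0.4] spin 0.0 | pos [0.375  0.2955 0.2131] yaw -3.141 F [-0.2 -0.6  5.4] gap 12.5 j [-0.52  0.88 -0.39  2.13  1.07  0.34 -0.25]
```

View pics/s36.png

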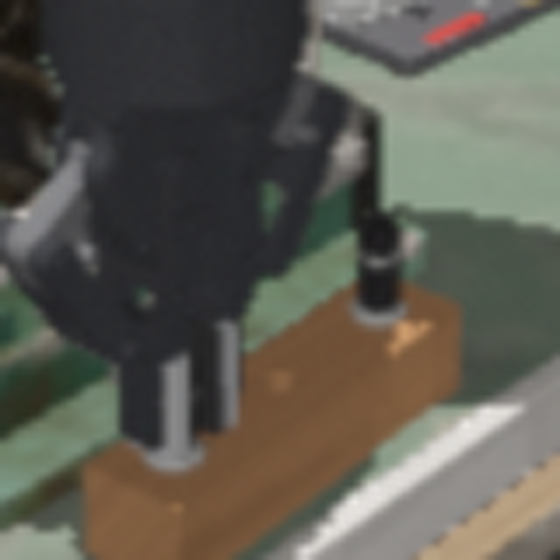

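Emit:
servo_tool(
  rows=[
    [0,0,0,-6,0],
    [0,0,0,-16,0],
    [0,0,0,-30,0],
    [0,0,0,-55,0],
    [0,0,0,-90,0],
    [0,0,0,-130,0],
    [0,0,0,-170,0],
    [0,0,0,-210,0],
    [0,0,0,-245,0],
    [0,0,0,-265,0],
  ],
)

```text
time_s: 64.7
position: [0.3746, 0.2957, 0.4807]
ee_rot: [3.139, 0.002, -3.141]
wrist_force: [0.5, 0.0, -0.9]
finger_gap: 0.143
```

```bash
python3 - <<'E'
from h import *
g=st(29,54);delta(g[0],g[1],.48,np.pi)
E
```

```text
t64.7 d [-207.5 -306.9    0.4] spin 0.001 | pos [0.3746 0.2957 0.4807] yaw -3.141 F [ 0.5  0.  -0.9] gap 12.2 j [-0.19  0.5  -0.88  1.87  0.46  0.98  0.3 ]
```

Emit:
servo_tool(
  rows=[
    [0,-8,-12,0,0],
    [0,-25,-37,0,0],
    [0,-48,-71,0,0],
    [0,-74,-110,0,0],
    [0,-101,-150,0,0],
    [0,-128,-190,0,0],
    [0,-155,-230,0,0],
    [0,-180,-267,0,0],
    [0,-199,-294,0,0],
    [0,-207.5,-307,0,0],
  ],
)

```text
time_s: 65.7
position: [0.5836, -0.0154, 0.477]
ee_rot: [-3.141, -0.001, 3.136]
wrist_force: [-0.5, 0.1, -0.7]
finger_gap: 0.148
```

Emit:
servo_tool(
  rows=[
    [0,0,0,10,0],
    [0,0,0,30,0],
    [0,0,0,60,0],
    [0,0,0,90,0],
    [0,0,0,125,0],
    [0,0,0,160,0],
    [0,0,0,190,0],
    [0,0,0,213,0],
    [0,0,0,226,0],
    [0,0,0,229,0],
  ],
)

```text
time_s: 66.7
position: [0.5813, -0.0098, 0.2478]
ee_rot: [3.14, -0.003, -3.138]
wrist_force: [-0.6, -0.0, -0.6]
finger_gap: 0.148
```

```bash
python3 - <<'E'
from h import *
from plant import arm
g=st(29,54);delta(g[0],g[1],.2355,np.pi)
snap("scene","s37",(215,140,295,210),9)
E
```

```text
t66.7 d [-1.  -1.3 12.3] spin 0.003 | pos [ 0.5813 -0.0098  0.2478] yaw -3.138 F [-0.6 -0.  -0.6] gap 12.5 j [ 0.3   0.93 -0.64  1.8   0.83  0.71  0.75]
```

View pics/s37.png

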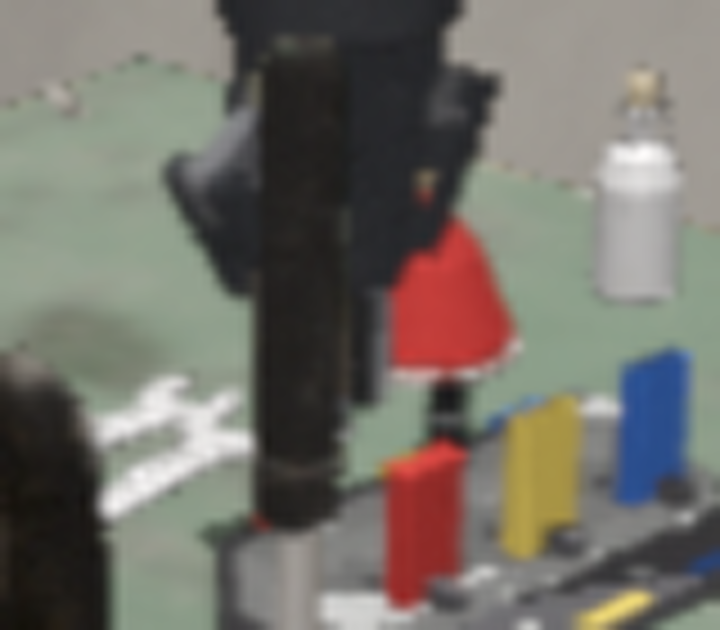

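Emit:
servo_tool(
  rows=[
    [0,0,0,0,0],
    [0,0,0,0,0],
    [0,0,0,0,0],
    [0,0,0,0,0],
    [0,0,0,0,0],
    [0,0,0,0,0],
    [0,0,0,0,0],
    [0,0,0,0,0],
    [0,0,0,0,0],
    [0,0,0,0,0],
  ],
)

```text
time_s: 67.75
position: [0.5825, -0.0115, 0.2489]
ee_rot: [3.142, 0.0, -3.141]
wrist_force: [-0.4, 0.0, -0.8]
finger_gap: 0.144
```

```bash
python3 - <<'E'
from h import *
from plant import arm
g=st(29,54);delta(g[0],g[1],.2355,np.pi)
E
```

```text
t67.8 d [ 0.3  0.4 13.4] spin 0.0 | pos [ 0.5825 -0.0115  0.2489] yaw -3.141 F [-0.4  0.  -0.8] gap 12.2 j [ 0.3   0.93 -0.64  1.8   0.83  0.71  0.75]
```

Emit:
servo_tool(
  rows=[
    [0,0.3,0.4,2,0],
    [0,0.3,0.4,4,0],
    [0,0.3,0.4,6,0],
    [0,0.3,0.4,8,0],
    [0,0.3,0.4,10,0],
    [0,0.3,0.4,12,0],
    [0,0.3,0.4,13,0],
    [0,0.3,0.4,13,0],
    [0,0.3,0.4,13,0],
    [0,0.3,0.4,13,0],
  ],
)

```text
time_s: 68.75
position: [0.5823, -0.0111, 0.236]
ee_rot: [3.141, 0.0, -3.141]
wrist_force: [-0.4, 0.3, -0.7]
finger_gap: 0.147
```

```bash
python3 - <<'E'
from h import *
from plant import arm
g=st(29,54);delta(g[0],g[1],.2132,np.pi)
E
```

```text
t68.8 d [ 0.  -0.  22.8] spin 0.0 | pos [ 0.5823 -0.0111  0.236 ] yaw -3.141 F [-0.4  0.3 -0.7] gap 12.5 j [ 0.29  0.95 -0.63  1.8   0.85  0.69  0.74]
```

Emit:
servo_tool(
  rows=[
    [0,0,0,3,0],
    [0,0,0,6,0],
    [0,0,0,9,0],
    [0,0,0,12,0],
    [0,0,0,15,0],
    [0,0,0,18,0],
    [0,0,0,20,0],
    [0,0,0,21.5,0],
    [0,0,0,21.5,0],
    [0,0,0,21.5,0],
  ],
)

```text
time_s: 69.75
position: [0.5823, -0.011, 0.2144]
ee_rot: [3.141, 0.0, -3.141]
wrist_force: [0.3, -0.1, 0.3]
finger_gap: 0.145
```

```bash
python3 - <<'E'
from h import *
from plant import arm
g=st(29,54);delta(g[0],g[1],.2132,np.pi)
E
```

```text
t69.8 d [-0.  -0.   1.2] spin 0.0 | pos [ 0.5823 -0.011   0.2144] yaw -3.141 F [ 0.3 -0.1  0.3] gap 12.3 j [ 0.28  0.98 -0.6   1.81  0.89  0.65  0.71]
```

Emit:
servo_tool(
  rows=[
    [0,0,0,0.7,0],
    [0,0,0,1.2,0],
    [0,0,0,1.2,0],
    [10,0,0,1.2,0],
    [25,0,0,1.2,0],
    [35,0,0,1.2,0],
    [35,0,0,-10,0],
    [35,0,0,-35,0],
    [35,0,0,-65,0],
    [35,0,0,-90,0],
  ],
)

```text
time_s: 70.75
position: [0.5823, -0.0108, 0.3065]
ee_rot: [3.141, 0.001, -3.141]
wrist_force: [1.2, -0.8, -0.5]
finger_gap: 0.351
```

```bash
python3 - <<'E'
from h import *
from plant import arm
delta(.378,.1957,.48,np.pi)
E
```

```text
t70.8 d [ 204.   206.8 -173.6] spin 0.001 | pos [ 0.5823 -0.0108  0.3065] yaw -3.141 F [ 1.2 -0.8 -0.5] gap 29.8 j [ 0.34  0.85 -0.71  1.77  0.75  0.81  0.82]
```

```bash
python3 - <<'E'
from h import *
from plant import arm
c=arm.camera("top")
for u,z in(((540,186),.12),((490,186),.2),((455,186),.26),((490,155),.2),((490,217),.2)): print(u,z,back(c,raw(u,(100,190),6),z).round(4))
snap("scene","s38",(215,140,295,210),9)
snap("top","t38",(225,140,345,240),6)
E
```

```text
(540, 186) 0.12 [0.4435 0.1573 0.12  ]
(490, 186) 0.2 [0.4438 0.1655 0.2   ]
(455, 186) 0.26 [0.444  0.1691 0.26  ]
(490, 155) 0.2 [0.4547 0.1654 0.2   ]
(490, 217) 0.2 [0.433  0.1656 0.2   ]
```

View pics/s38.png

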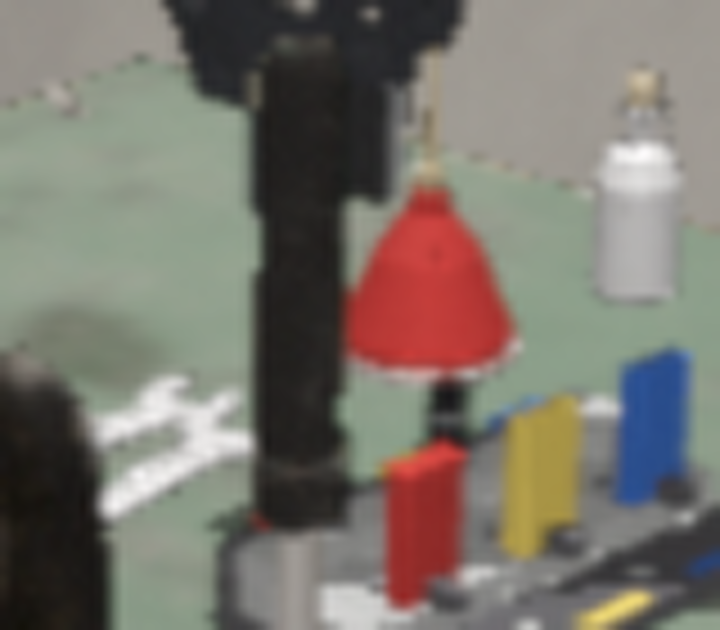

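Emit:
servo_tool(
  rows=[
    [40,5,5,-40,0],
    [40,18,18,-85,0],
    [40,38,38,-125,0],
    [40,62,62,-155,0],
    [40,90,91,-173,0],
    [40,120,121,-173,0],
    [40,150,152,-173,0],
    [40,176,179,-173,0],
    [40,196,199,-173,0],
    [40,204,207,-173,0],
  ],
)

```text
time_s: 71.9
position: [0.376, 0.1974, 0.4773]
ee_rot: [-3.141, -0.001, -3.137]
wrist_force: [-0.4, 0.3, 0.6]
finger_gap: 0.399
```

Emit:
servo_tool(
  rows=[
    [40,0,0,0,0],
    [40,0,0,10,0],
    [40,0,0,35,0],
    [40,0,0,65,0],
    [40,0,0,95,0],
    [40,0,0,125,0],
    [40,0,0,148,0],
    [40,0,0,160,0],
    [40,0,0,165,0],
    [40,0,0,165,0],
  ],
)

```text
time_s: 72.9
position: [0.3787, 0.195, 0.3114]
ee_rot: [-3.14, -0.002, 3.14]
wrist_force: [-0.3, -0.4, 0.4]
finger_gap: 0.398
```

```bash
python3 - <<'E'
from h import *
from plant import arm
delta(.3775,.1957,.215,np.pi)
c=snap("top","t39",(225,140,345,240),6)
snap("scene","s39",(205,180,295,280),6)
E
```

```text
t72.9 d [ 1.   0.8 96.4] spin -0.002 | pos [0.3787 0.195  0.3114] yaw 3.14 F [-0.3 -0.4  0.4] gap 33.8 j [-0.2   0.68 -0.61  2.22  0.86  0.49  0.08]
```

View pics/s39.png

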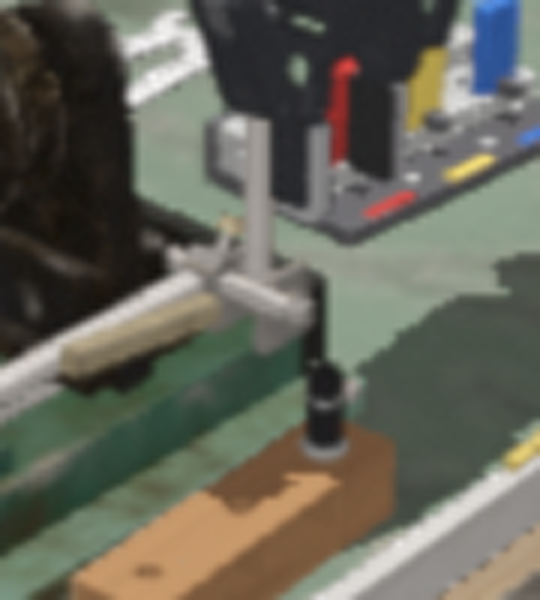

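View pics/t39.png

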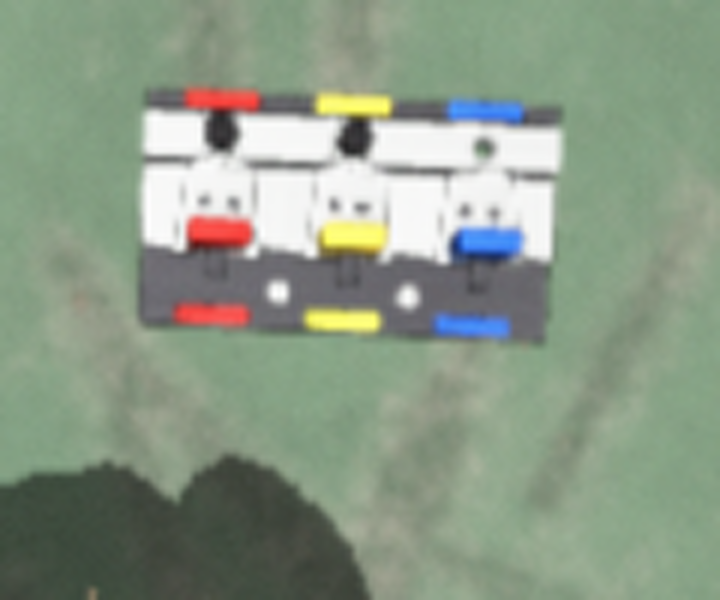

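Emit:
servo_tool(
  rows=[
    [40,0.7,0.7,8,0],
    [40,0.7,0.7,18,0],
    [40,0.7,0.7,28,0],
    [40,0.7,0.7,37,0],
    [40,0.7,0.7,44,0],
    [40,0.7,0.7,49,0],
    [40,0.7,0.7,50,0],
    [40,0.7,0.7,50,0],
    [40,0.7,0.7,50,0],
    [40,0.7,0.7,50,0],
  ],
)

```text
time_s: 74.0
position: [0.3776, 0.1966, 0.2627]
ee_rot: [3.141, 0.0, -3.142]
wrist_force: [0.3, 0.9, -0.0]
finger_gap: 0.402
```

```bash
python3 - <<'E'
from h import *
from plant import arm
delta(.3775,.1957,.215,np.pi)
snap("scene","s40",(205,180,295,280),6)
snap("top","t40",(110,180,230,270),6)
E
```

```text
t74.0 d [ 0.1 -0.9 47.7] spin 0.0 | pos [0.3776 0.1966 0.2627] yaw -3.142 F [ 0.3  0.9 -0. ] gap 34.2 j [-0.32  0.76 -0.44  2.26  1.06  0.34 -0.11]
```

View pics/s40.png

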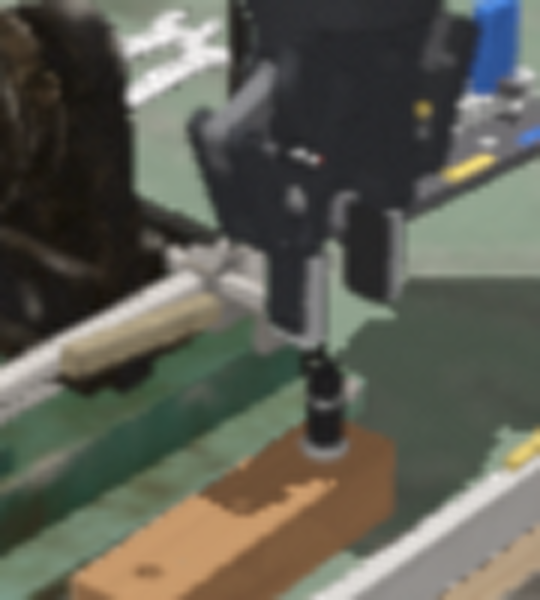

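View pics/t40.png

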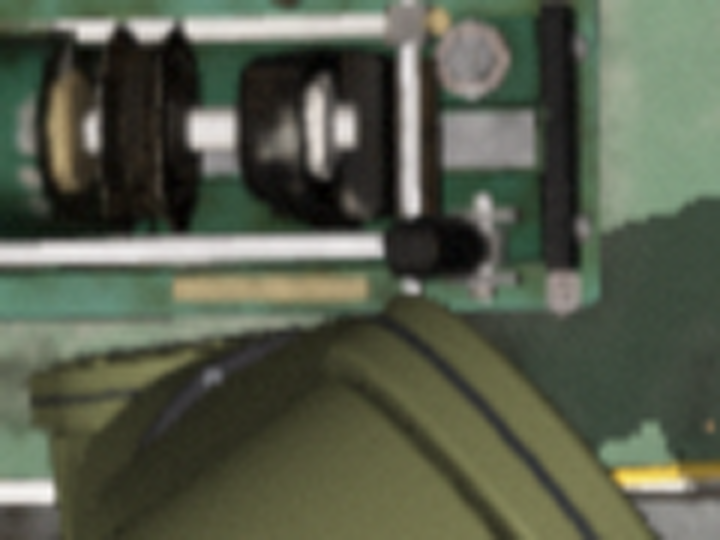

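Emit:
servo_tool(
  rows=[
    [40,0,-0.7,6,0],
    [40,0,-0.7,13,0],
    [40,0,-0.7,20,0],
    [40,0,-0.7,27,0],
    [40,0,-0.7,33,0],
    [40,0,-0.7,38,0],
    [40,0,-0.7,43,0],
    [40,0,-0.7,46,0],
    [40,0,-0.7,47,0],
    [40,0,-0.7,47,0],
  ],
)

```text
time_s: 75.1
position: [0.3775, 0.1959, 0.2154]
ee_rot: [3.141, 0.0, -3.141]
wrist_force: [-0.4, 0.2, -0.1]
finger_gap: 0.4
```

```bash
python3 - <<'E'
from h import *
from plant import arm
delta(.3775,.1957,.215,np.pi)
snap("scene","s41",(205,180,295,280),6)
E
```

```text
t75.1 d [ 0.  -0.2  0.4] spin 0.0 | pos [0.3775 0.1959 0.2154] yaw -3.141 F [-0.4  0.2 -0.1] gap 34.0 j [-0.47  0.85 -0.2   2.29  1.45  0.15 -0.47]
```

View pics/s41.png

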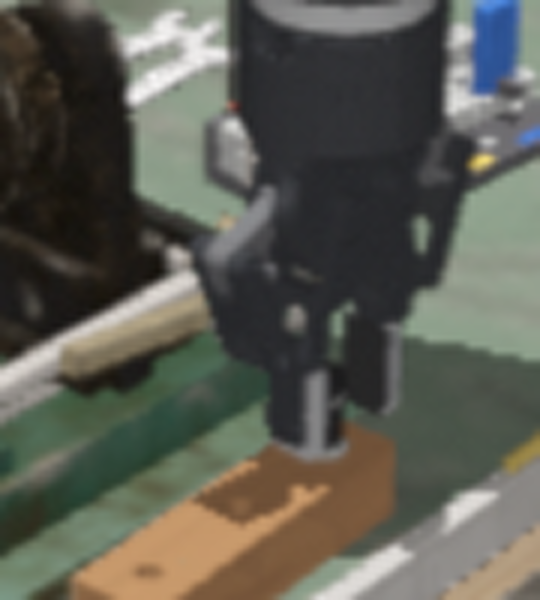

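Emit:
servo_tool(
  rows=[
    [40,0,0,0.5,0],
    [30,0,0,0.5,0],
    [20,0,0,0.5,0],
    [10,0,0,0.5,0],
    [0,0,0,0.5,0],
    [0,0,0,0.5,0],
    [0,0,0,0.5,0],
    [0,0,0,0.5,0],
    [0,0,0,0.5,0],
    [0,0,0,0.5,0],
  ],
  force=40,
)

```text
time_s: 76.15
position: [0.3775, 0.1959, 0.2151]
ee_rot: [3.141, 0.0, -3.141]
wrist_force: [-0.4, 0.3, 5.2]
finger_gap: 0.145
```

```bash
python3 - <<'E'
from h import *
delta(.3775,.1957,.215,np.pi)
E
```

```text
t76.2 d [-0.  -0.2  0.1] spin 0.0 | pos [0.3775 0.1959 0.2151] yaw -3.141 F [-0.4  0.3  5.2] gap 12.3 j [-0.47  0.85 -0.19  2.29  1.46  0.15 -0.48]
```

Emit:
servo_tool(
  rows=[
    [0,0,0,-6,0],
    [0,0,0,-16,0],
    [0,0,0,-28,0],
    [0,0,0,-45,0],
    [0,0,0,-75,0],
    [0,0,0,-115,0],
    [0,0,0,-160,0],
    [0,0,0,-205,0],
    [0,0,0,-245,0],
    [0,0,0,-265,0],
  ],
)

```text
time_s: 77.15
position: [0.3775, 0.1963, 0.4827]
ee_rot: [3.139, 0.003, 3.142]
wrist_force: [-0.3, 0.4, -1.2]
finger_gap: 0.147
```

```bash
python3 - <<'E'
from h import *
g=st(29,-54);delta(g[0]-.0033,g[1],.48,np.pi)
E
```

```text
t77.2 d [-195.3 -315.2    2.7] spin -0.0 | pos [0.3775 0.1963 0.4827] yaw 3.142 F [-0.3  0.4 -1.2] gap 12.5 j [ 0.04  0.42 -0.91  2.    0.42  0.92  0.48]
```

Emit:
servo_tool(
  rows=[
    [0,-8,-12,0,0],
    [0,-24,-38,0,0],
    [0,-45,-73,0,0],
    [0,-70,-113,0,0],
    [0,-95,-154,0,0],
    [0,-120,-194,0,0],
    [0,-146,-236,0,0],
    [0,-169,-274,0,0],
    [0,-187,-302,0,0],
    [0,-195,-315,0,0],
  ],
)

```text
time_s: 78.15
position: [0.5735, -0.1234, 0.4784]
ee_rot: [-3.14, -0.001, 3.136]
wrist_force: [-0.1, 0.4, 0.3]
finger_gap: 0.145
```

Emit:
servo_tool(
  rows=[
    [0,0,0,10,0],
    [0,0,0,35,0],
    [0,0,0,70,0],
    [0,0,0,105,0],
    [0,0,0,140,0],
    [0,0,0,175,0],
    [0,0,0,203,0],
    [0,0,0,222,0],
    [0,0,0,228,0],
    [0,0,0,228,0],
  ],
)

```text
time_s: 79.15
position: [0.5718, -0.1179, 0.2511]
ee_rot: [3.14, -0.002, -3.14]
wrist_force: [-0.4, 0.6, -0.1]
finger_gap: 0.148
```

Emit:
servo_tool(
  rows=[
    [0,0,0,0,0],
    [0,0,0,0,0],
    [0,0,0,0,0],
    [0,0,0,0,0],
    [0,0,0,0,0],
    [0,0,0,0,0],
    [0,0,0,0,0],
    [0,0,0,0,0],
    [0,0,0,0,0],
    [0,0,0,0,0],
  ],
)

```text
time_s: 80.15
position: [0.5726, -0.1191, 0.2518]
ee_rot: [3.141, -0.0, -3.141]
wrist_force: [0.3, -0.9, -0.6]
finger_gap: 0.144
```

```bash
python3 - <<'E'
from h import *
from plant import arm
g=st(29,-54);delta(g[0]-.0033,g[1],.2371,np.pi)
s=arm.state();c=arm.camera("scene")
bx=(235,150,315,220);k=9
overlay(c,"s42",bx,k,[(RAIL,rail_segs(),(0,255,255))])
f=cv2.imread("pics/s42.png")
t=s["position"]+[.0033,0,0]
P=np.array([t-[0,0,.2111],t-[0,0,.1831]])
q=((proj(c,P)-[bx[0],bx[1]]+.5)*k-.5).astype(int); cv2.line(f,q[0].tolist(),q[1].tolist(),(255,0,255),1)
cv2.imwrite("pics/s42.png",f)
E
```

```text
t80.2 d [-0.2  0.2 14.7] spin 0.0 | pos [ 0.5726 -0.1191  0.2518] yaw -3.141 F [ 0.3 -0.9 -0.6] gap 12.2 j [ 0.48  0.93 -0.64  1.79  0.82  0.71  0.95]
```

View pics/s42.png

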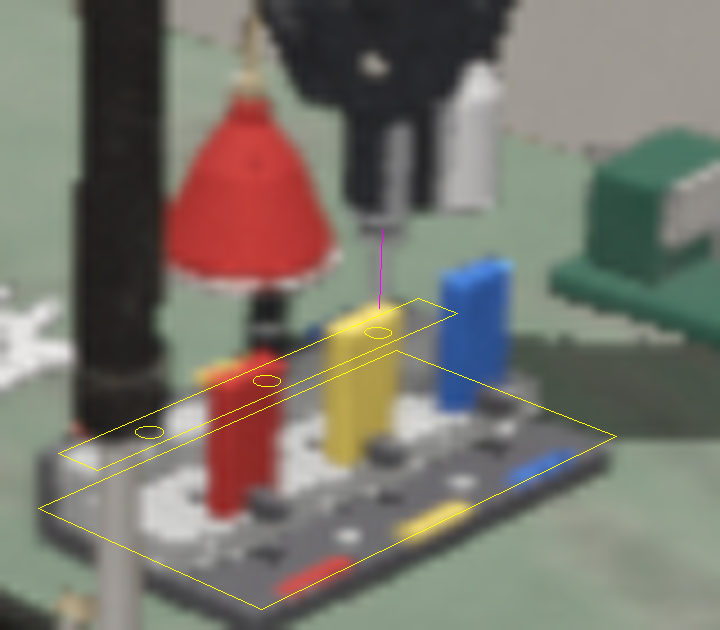

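Emit:
servo_tool(
  rows=[
    [0,-0.2,0.2,3,0],
    [0,-0.2,0.2,6,0],
    [0,-0.2,0.2,8,0],
    [0,-0.2,0.2,10,0],
    [0,-0.2,0.2,12,0],
    [0,-0.2,0.2,14,0],
    [0,-0.2,0.2,14.7,0],
    [0,-0.2,0.2,14.7,0],
    [0,-0.2,0.2,14.7,0],
    [0,-0.2,0.2,14.7,0],
  ],
)

```text
time_s: 81.2
position: [0.5728, -0.1189, 0.2372]
ee_rot: [3.142, 0.0, -3.141]
wrist_force: [0.2, 0.0, -0.3]
finger_gap: 0.146
```

```bash
python3 - <<'E'
from h import *
g=st(29,-54);delta(g[0]-.0033,g[1],.2151,np.pi)
E
```

```text
t81.2 d [ 0.1 -0.  22.1] spin 0.0 | pos [ 0.5728 -0.1189  0.2372] yaw -3.141 F [ 0.2  0.  -0.3] gap 12.4 j [ 0.47  0.95 -0.62  1.8   0.84  0.69  0.93]
```

Emit:
servo_tool(
  rows=[
    [0,0,0,3,0],
    [0,0,0,6,0],
    [0,0,0,9,0],
    [0,0,0,12,0],
    [0,0,0,15,0],
    [0,0,0,18,0],
    [0,0,0,20,0],
    [0,0,0,21,0],
    [0,0,0,21,0],
    [0,0,0,21,0],
  ],
)

```text
time_s: 82.2
position: [0.5728, -0.1189, 0.2163]
ee_rot: [3.142, 0.0, -3.141]
wrist_force: [-0.5, -0.6, -0.5]
finger_gap: 0.147
```

```bash
python3 - <<'E'
from h import *
g=st(29,-54);delta(g[0]-.0033,g[1],.2151,np.pi)
E
```

```text
t82.2 d [ 0.1 -0.   1.2] spin 0.0 | pos [ 0.5728 -0.1189  0.2163] yaw -3.141 F [-0.5 -0.6 -0.5] gap 12.5 j [ 0.46  0.98 -0.6   1.8   0.87  0.65  0.91]
```

Emit:
servo_tool(
  rows=[
    [0,0,0,0.7,0],
    [0,0,0,1.2,0],
    [0,0,0,1.2,0],
    [10,0,0,1.2,0],
    [25,0,0,1.2,0],
    [35,0,0,1.2,0],
    [35,0,0,-10,0],
    [35,0,0,-35,0],
    [35,0,0,-65,0],
    [35,0,0,-95,0],
  ],
)

```text
time_s: 83.2
position: [0.5726, -0.1187, 0.3128]
ee_rot: [3.141, -0.0, -3.141]
wrist_force: [1.0, 0.8, -1.0]
finger_gap: 0.347
```

```bash
python3 - <<'E'
from h import *
delta(.45,-.3,.4,np.pi)
E
```

```text
t83.2 d [ 122.7 -181.1  -87.3] spin 0.001 | pos [ 0.5726 -0.1187  0.3128] yaw -3.141 F [ 1.   0.8 -1. ] gap 29.5 j [ 0.52  0.85 -0.71  1.76  0.73  0.82  1.03]
```

Emit:
servo_tool(
  rows=[
    [35,0,0,-40,0],
    [35,5,-10,-75,0],
    [35,20,-30,-87,0],
    [35,38,-56,-87,0],
    [35,57,-84,-87,0],
    [35,76,-112,-87,0],
    [35,95,-140,-87,0],
    [35,110,-163,-87,0],
    [35,120,-177,-87,0],
    [35,122,-181,-87,0],
  ],
)

```text
time_s: 84.2
position: [0.4492, -0.3019, 0.3984]
ee_rot: [-3.14, -0.001, 3.138]
wrist_force: [-0.1, 0.2, 0.7]
finger_gap: 0.345
```

```bash
python3 - <<'E'
from h import *
from plant import arm
c=arm.camera("top");c2=arm.camera("scene")
a=np.linspace(0,6.283,17);S=[]
for y in(54,0,-54):
  for R,z in((9,35),(7,66)):
    q=[(29+R*np.cos(t),y+R*np.sin(t),z) for t in a]; S+=list(zip(q[:-1],q[1:]))
  S+=[((A[0],A[1]+y,A[2]+10),(B[0],B[1]+y,B[2]+10)) for A,B in hold_segs()[8:16]]
overlay(c,"t43",(235,145,325,205),8,[(RAIL,S,(255,0,255))])
snap("top","t43b",(235,145,325,205),8); snap("scene","s43",(225,150,315,225),8)
snap("top","t43c",(150,60,400,270),3)
E
```

```text
(no output)
```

View pics/t43.png

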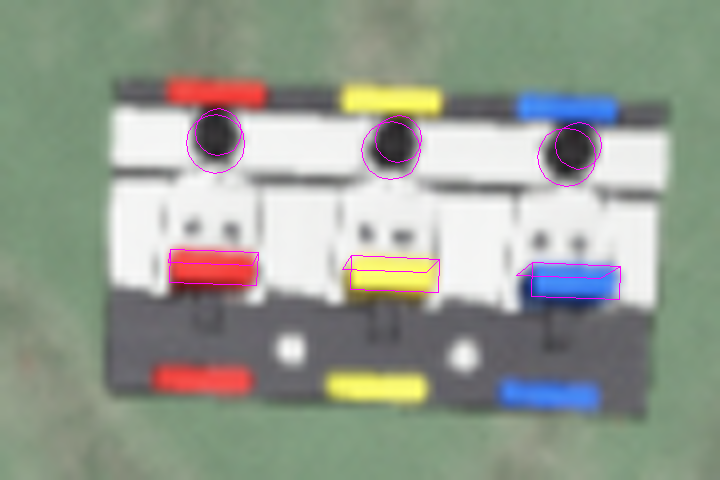

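View pics/t43b.png

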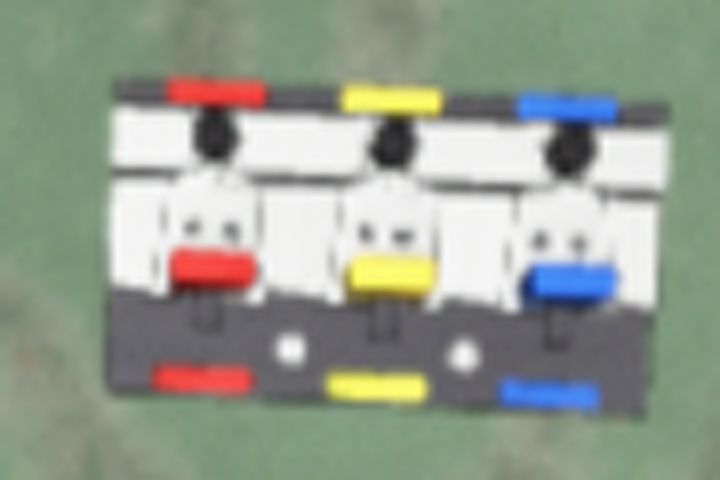

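View pics/s43.png

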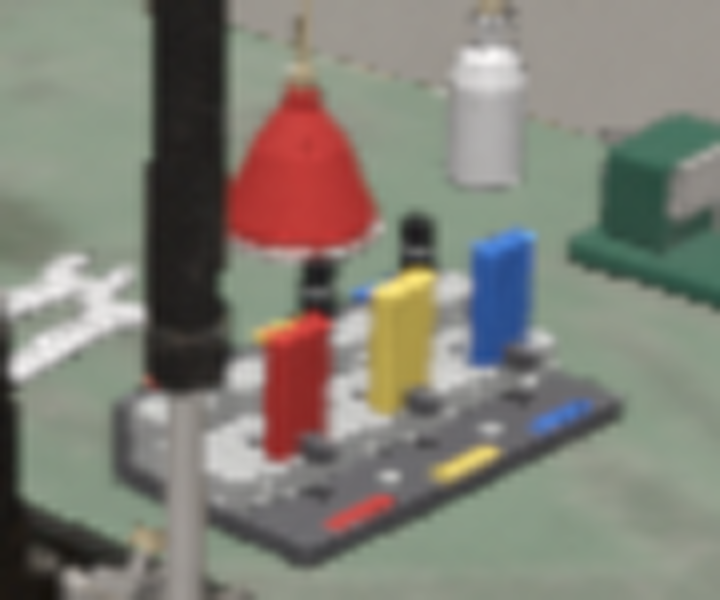

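View pics/t43c.png

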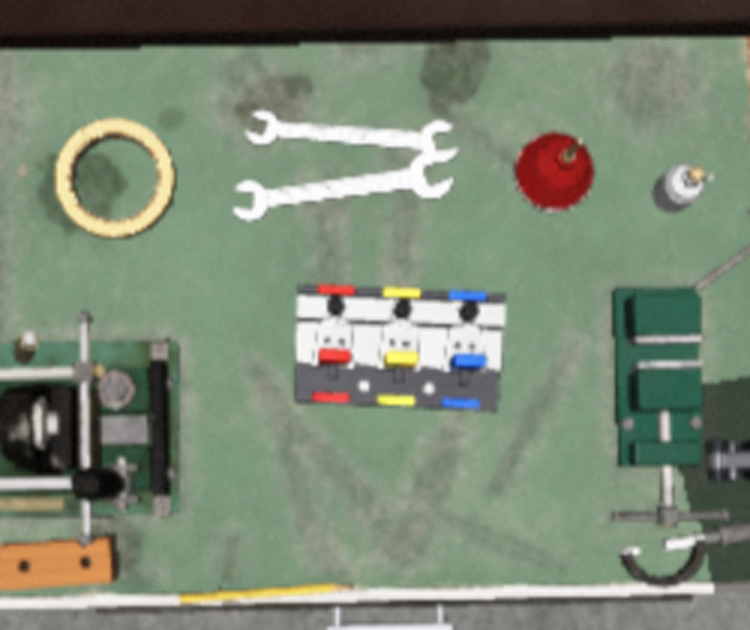

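```bash
python3 -c "
from plant import arm
print(arm.sign_off())"
```

```text
the job is handed in; nothing more can be done
None
```

All three holders (yellow, red, blue) were on the bench. I slid each one narrow end first into its own colour's way and pushed it to about 18–19 N, where it stopped moving. I then locked each with a pin from the stand. The job was handed in about 84 s into the run, with the arm clear of everything.

- **Holders:** the last top view shows all three in their ways within about 0.5 mm of the home pose I worked out from the images.
- **Pins:** all three went through bridge and tongue down to flange height with no noticeable resistance at the wrist. In the last top view the knobs sit within about 1 mm of the positions I expected. I judged the seating from the tool height and the pictures, not by pressing down on the pins.
- **Everything else:** there were no spare pins, so the stand is now empty. The oil can and the bottle were not touched, and I saw no holder get knocked aside.

**Disagreement:** overlays drawn in the scene camera sat consistently about 1–1.5 pixels (2–2.5 mm) too high. The top camera agreed with the arm, so I used it for positions.

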